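# Check a press board for damp with a hand-held moisture meter

## Robot

A 6-joint arm with a two-finger parallel gripper is mounted at the origin on a cart in front of the work surface, level with it; the furniture and walls round the work are solid. World frame = base frame: x ahead of the robot, y to its left, z up, the work surface at z = 0. Lengths are in mm, angles in rad, forces in N, time in s.
With the tool pointing down it reaches from about 350 to 875 mm from the base axis. Payload 4.2 kg.
Tool frame: the origin (TCP) lies on the centre line of the jaws, within the pads' length; the fingertips stand 14 mm ahead of it and the grasp point (between the pads) lies 5 mm behind it (tcp_to_tips is the distance from the TCP to the fingertips, in mm); z points along the fingers, y is the direction in which the jaws open and shut (so a half turn about z gives the same grasp; the last joint's range is limited). The gripper opens to 85 mm and grips with 20 to 120 N. Pads are 22 mm wide; open, the fingers measure 114 mm over their backs; the gripper's body (76 mm by 85 mm) begins 54 mm behind the grasp point. The pads swing forward as they close: fully open they stand 13 mm farther back than shut.
Start: joints at [1.502, 0.385, 0.008, 0, -1.194, -0.259], TCP at [201.193, 591.71, 245.312] pointing down, gripper open.
Joint ranges: [-3.14, 3.14], [-1.21, 2.06], [-1.07, 1.41], [-3.16, 2.05], [-2.99, -0.16], [-3.1, 3.1]. Speed limits (rad/s): [2.79, 2.79, 3.14, 3.14, 3.14, 3.14].

## Interface

Orientations are given as a unit quaternion [x, y, z, w].
In Python, from bench import read_state, get_image, job_done, tcp_to_tips gives the robot as it stands. The module is installed in compiled form; this text tells all that it offers.
- The arm moves only by the tool play_rows, never from a script. Its argument "targets" is a list of rows, each an object of numbers: "gripper": the gripper's target within -1 to 1 (shut at 1, half-way at 0, fully open at -1); "tx", "ty", "tz": the shift along the tool's x, y, z scaled (see below); "spin": the turn about the tool's z scaled (see below). A call has 1 to 12 rows; each row is the pose to reach, as a shift and turn from the pose commanded when the call began, along the tool's axes at that moment; what a row does not reach only later rows make up. The controller multiplies each number of a shift by 0.25 m and each number of a turn by pi/4 rad. A row lasts 1/8 s, in which the tool goes at most 62.5 mm and 10.7 degrees, less where a joint would pass 70% of its speed; a pose out of reach is approached as far as the arm can. A call with a number of a shift or a turn outside -1 to 1 is refused whole. A call with a gripper value outside its range is refused whole. The fingers move at their own pace and stop on an object; the grip force is fixed at half the most. Time passes only in rows, so rows that repeat a pose let the fingers close. It gives the time, the measured TCP pose, the force and the opening at its end, in the units of the state.
- read_state(): the state, without advancing time (a new reading comes with each control period).
- get_image(name): name is "scene" or "top" or "wrist"; returns a dict with "frame" (480x640x3 uint8, red, green, blue), "depth" (480x640 float32, mm along the optical axis (not along the pixel's ray), 0 where there is no reading), "mtx" (3x3 intrinsics, pixels), "world_to_cam" (4x4, takes a point from world to camera coordinates). Camera axes: x right, y up, looking along -z (the intrinsics and any distortion apply to the point x, -y, -z); pixel columns grow to the right and rows downward; lengths in mm; the calibration is good to about 2 mm. The wrist camera is an equidistant fisheye: a pixel r from the principal point sees the ray r / f radians off the axis. A picture is of the moment at which its call begins.
- job_done(): hands the job in, once; it reports no verdict.
The state is a dict: "clock": time; "joints": joint angles; "joint_vel": joint speeds; "joint_efforts": joint torques, N m; "position": TCP position; "ee_rot": TCP orientation; "contact_force": force on the tool from outside, world axes, zero at the start; "wrist_torque": the same for the moment, N m; "gripper_width": finger opening in mm.
Only numpy, scipy, OpenCV 4.12 (cv2) and the standard library are available. Lean on these libraries where they do the work, as an engineer would, in place of code of your own. Each camera call takes 0.05 s, during which the arm holds its last target.

## Task

Lay the wooden press board, blue test mark up, lengthwise along the narrow sloping beam of the rest, centred across it and with its low end close above the lip, and let go of it. Then lift the moisture meter out of its block and set its spring nose on the middle of the blue mark, square to the sloping board, pressing lightly so that the nose is about half way in and never bottomed. Finish while still holding the meter there; leave the dish, the scoop and the sand box alone.

Things in the scene. Friction and masses are not known exactly. Their poses are not given: they have to be found in the camera images.
- board_centre (a point): centre (also half-way up) of the loose pale wooden press board, 42 (x) x 165 (y) x 7 (z) mm, about 50 g, at first flat on the table; x across the board, y along it, z out of the marked face. Pick it across its 42 mm width
- test_mark (a point): middle of the blue round sticker (18 mm across, white 8 mm centre) on the board's upper face, 30 mm from the board's centre towards its +y end; z is the face's outward normal
- beam_mid (a point): middle of the top face of the rest's fixed beam, 58 mm above the table. The beam is 26 mm wide and slopes 15 degrees: x runs up along it (low end at -x), y across, z normal to its top. At the low end a dark lip stands 5 mm above the top face; its inner side is 84.5 mm from this point, so a board centred 0 to 10 mm uphill of this point lies close to the lip
- meter_grip (a point): centre of the moisture meter's grey grip, 26 x 26 mm across, its top 36 mm above this point; z runs up along the meter from nose to grip end. At first it stands upright in its block, a 40 x 40 x 4 mm collar (underside 40 mm below this point) resting on the block's top. The free nose tip is 90 mm below this point on the axis. It may be turned any way about its own axis
- nose_tip (a point): end of the meter's round steel spring nose (11 mm thick), on the meter's axis; it moves with the nose
- meter_nose (a joint): how far the spring nose is pushed in: 0 free, 0.010 m fully in (bottomed); spring 400 N/m, no preload (2 N at half way)
- block_top (a point): centre of the top of the fixed dark wooden meter block, 62 x 62 x 60 mm, with a 32 mm round hole right through it in which the meter's barrel stands; lift the meter 60 mm straight up to clear it
- press_board: the press board as above; origin at the centre of its underside
- meter: the moisture meter, about 0.13 kg; origin on its axis at the collar's underside; a 24 mm round barrel goes on 36 mm below the collar, then the nose
- meter_block: the meter block; origin at the centre of its underside
- rest: the fixed wooden rest; origin at the centre of its foot's underside. Under the beam are only two 16 mm posts and a foot 120 x 62 x 10 mm, so fingers may reach down past both sides of the beam
- brass_dish: shallow round brass dish, 60 mm across, 13 mm high; bystander, loose; origin under its centre
- sand_scoop: bright steel sand scoop, 55 x 64 x 18 mm; bystander, loose; origin under its centre
- sand_box_3: clear shut case of white sand, 108 x 70 x 28 mm, long side along its x; bystander, loose; origin under its centre
Things that resemble listed ones, but are neither listed nor needed, are in the scene too. What is shaped like the press_board but turquoise is not meant.

How it is judged:
By the outcome, as a careful person would: the job done as asked, in the order asked, and still so for the second after the job is handed in, while the arm keeps its last pose, push and grip.
It also fails if it takes over 54 s, if anything falls off the work surface, if the arm or the gripper's body presses on something with over 40 N, if the wrist force passes 120 N, or if a joint passes its speed limit or range.

## Working session

There is one attempt and no reset: what is moved stays moved. The work goes in short steps, Python scripts to look and compute and a tool call to move; the robot and the scene stay as the last step left them, time stands still between calls to the robot, and variables do not carry over. Pictures are saved under pics/ and viewed, and the job is handed in when it is done.

Besides the shell and the picture viewer there is one more tool, called after "Emit:" by a JSON object that holds its "fn" and its "kwargs". play_rows: Moves the arm, as the interface text tells. Its arguments: {"type":"object","properties":{"targets":{"type":"array","items":{"type":"object","properties":{"gripper":{"type":"number"},"tx":{"type":"number","minimum":-1,"maximum":1},"ty":{"type":"number","minimum":-1,"maximum":1},"tz":{"type":"number","minimum":-1,"maximum":1},"spin":{"type":"number","minimum":-1,"maximum":1}}}}},"required":["targets"]}

```bash
mkdir -p pics; python3 - <<'E'
from bench import *
import cv2,numpy as np
print(read_state()); print(tcp_to_tips)
for n in ["scene","top","wrist"]:
    d=get_image(n); cv2.imwrite(f"pics/{n}0.png",d["frame"][:,:,::-1]); print(n,d["mtx"],d["world_to_cam"]); np.savez(f"{n}0.npz",**d)
E
```

```text
{'clock': 0.0, 'joints': array([ 1.50159155e+00,  3.85518371e-01,  6.62202019e-03, -4.98969896e-04,
       -1.19400449e+00, -2.58577624e-01]), 'joint_vel': array([-0.00178239,  0.00089429,  0.00017453,  0.00104289,  0.00075335,
        0.00029636]), 'joint_efforts': array([ 1.89476837e-04, -3.92293382e+01,  1.88398182e+01,  4.18614954e+00,
       -4.68139333e-03,  2.02665873e-06]), 'position': array([201.03044972, 591.19534083, 244.24312131]), 'ee_rot': array([ 9.86584278e-01, -1.63249201e-01, -1.31362622e-04,  1.06946551e-03]), 'contact_force': array([ 0.49277679, -0.58534287,  0.1816436 ]), 'wrist_torque': array([ 0.03698161, -0.02507358,  0.00567117]), 'gripper_width': 85.46446527510744}
14.0
scene [[569.14412107   0.         321.48387932]
 [  0.         569.14412107 242.91064067]
 [  0.           0.           1.        ]] [[ 4.53301364e-01 -8.91222770e-01  1.54870168e-02 -2.81536195e+02]
 [ 5.72500181e-01  3.04419204e-01  7.61296585e-01 -3.63849432e+02]
 [-6.83199397e-01 -3.36230461e-01  6.48218838e-01 -9.83208369e+02]
 [ 0.00000000e+00  0.00000000e+00  0.00000000e+00  1.00000000e+00]]
top [[439.83869379   0.         313.52397029]
 [  0.         439.83869379 243.00517576]
 [  0.           0.           1.        ]] [[ 1.08924217e-02 -9.99930783e-01  4.44785085e-03 -3.34947099e+01]
 [ 9.80103622e-01  1.15578423e-02  1.98149707e-01 -5.09282539e+02]
 [-1.98187399e-01  2.20102455e-03  9.80161676e-01 -1.02312657e+03]
 [ 0.00000000e+00  0.00000000e+00  0.00000000e+00  1.00000000e+00]]
wrist [[371.64829954   0.         317.35571894]
 [  0.         371.64829954 243.6399259 ]
 [  0.           0.           1.        ]] [[-3.22923150e-01 -9.46422843e-01  2.10768824e-03  6.23921684e+02]
 [ 9.06669703e-01 -3.09996366e-01 -2.86098415e-01  3.74312553e+01]
 [ 2.71423451e-01 -9.04768241e-02  9.58197920e-01 -3.80072438e+02]
 [ 0.00000000e+00  0.00000000e+00  0.00000000e+00  1.00000000e+00]]
```

View pics/scene0.png

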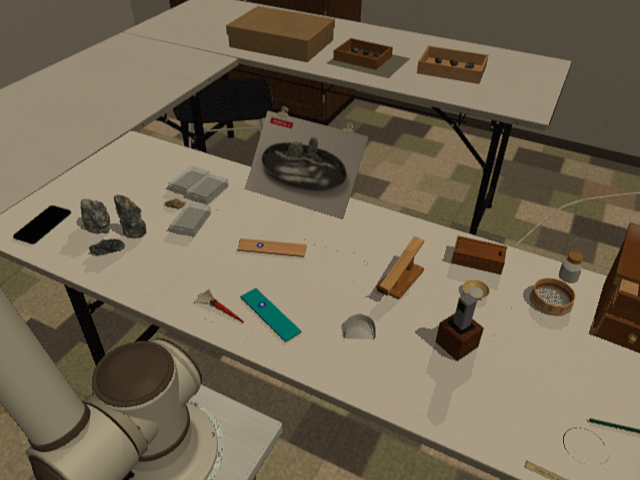

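View pics/top0.png

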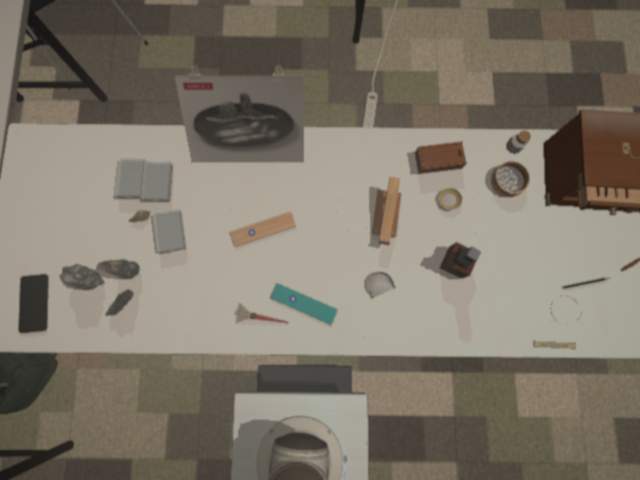

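View pics/wrist0.png

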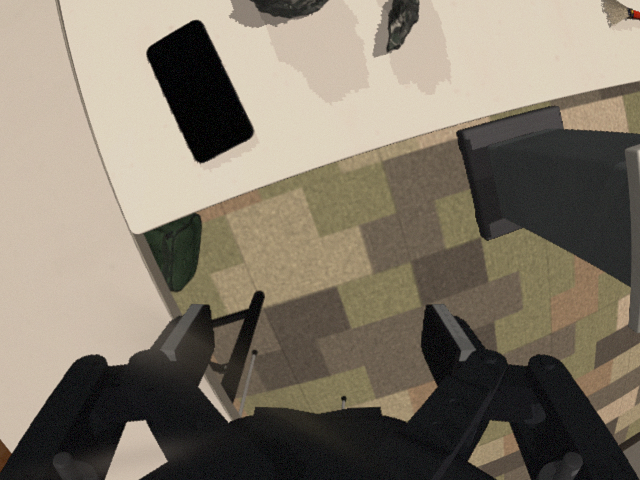

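```bash
cat > h.py <<'E'
import numpy as np,cv2
from bench import *
def cam(d):
    T=d["world_to_cam"];R=T[:3,:3];return R,-R.T@T[:3,3],R.T
def ray(d,u,v,fish=False):
    K=d["mtx"];x=(np.asarray(u,float)-K[0,2])/K[0,0];y=(np.asarray(v,float)-K[1,2])/K[1,1]
    if fish:
        r=np.hypot(x,y)+1e-12;s=np.sin(r)/r;dc=np.stack([x*s,-y*s,-np.cos(r)],-1)
    else: dc=np.stack([x,-y,-np.ones_like(x)],-1)
    return cam(d)[1],dc@cam(d)[0]
def onz(d,u,v,z,fish=False):
    c,r=ray(d,u,v,fish);t=(z-c[2])/r[...,2];return c+r*t[...,None]
def cloud(d,fish=False):
    v,u=np.mgrid[:480,:640];c,r=ray(d,u,v,fish)
    fwd=-(cam(d)[0]@np.moveaxis(r,-1,0).reshape(3,-1))[2].reshape(480,640)
    return c+r*(d["depth"]/fwd)[...,None]
def proj(d,P,fish=False):
    P=np.atleast_2d(P);T=d["world_to_cam"];q=P@T[:3,:3].T+T[:3,3];p=np.stack([q[:,0],-q[:,1],-q[:,2]],-1);K=d["mtx"]
    if fish:
        h=np.hypot(p[:,0],p[:,1]);th=np.arctan2(h,p[:,2]);f=th/(h+1e-12);return np.stack([K[0,2]+K[0,0]*p[:,0]*f,K[1,2]+K[1,1]*p[:,1]*f],-1)
    return np.stack([K[0,2]+K[0,0]*p[:,0]/p[:,2],K[1,2]+K[1,1]*p[:,1]/p[:,2]],-1)
def save(d,n,box=None,s=1):
    f=d["frame"][:,:,::-1]
    if box: f=f[box[1]:box[3],box[0]:box[2]]
    cv2.imwrite("pics/"+n,cv2.resize(f,None,fx=s,fy=s,interpolation=cv2.INTER_CUBIC))
E
python3 - <<'E'
from h import *
t=dict(np.load("top0.npz"));s=dict(np.load("scene0.npz"))
save(t,"t_rest.png",(340,130,500,290),4);save(s,"s_rest.png",(350,220,510,370),4)
for n,d in(("top",t),("scene",s)):
    C=cloud(d);m=(C[...,2]>-20)&(C[...,2]<400)&(d["depth"]>0)
    z=C[m&(np.abs(C[...,2])<4)];print(n,np.median(z,0))
    hsv=cv2.cvtColor(d["frame"],cv2.COLOR_RGB2HSV)
    # wood pale orange: 
    w=cv2.inRange(hsv,(8,70,120),(22,255,255))
    k,l,st,ce=cv2.connectedComponentsWithStats(w)
    for i in range(1,k):
        if st[i,4]>80:
            P=C[l==i];print(st[i],np.median(P,0).round(1),P.min(0).round(),P.max(0).round())
E
```

```text
top [ 4.83645641e+02 -2.59464914e+01 -2.41625451e-01]
[380 177  21  65 871] [ 595.9 -216.5   51.5] [ 297. -251.   -1.] [ 701.  -25. 1104.]
[587 187  53  17 563] [ 610.2 -714.8  138.6] [ 297. -778.  133.] [ 632.  -25. 1104.]
[439 188  20  22 167] [ 641.7 -375.2    6.7] [ 297. -403.   -1.] [ 668.  -25. 1104.]
[230 212  65  34 931] [555.6  99.7   6.8] [297. -25.   0.] [ 600.  186. 1104.]
scene [488.46793096 -89.58070985   1.88430278]
[257   5  77  14  93] [1831.7  770.    95.8] [1809.  568.    0.] [2098. 1092.  103.]
[471  52  18  19  86] [1844.4  -67.3   51.9] [1712.  -96.    2.] [2014.   -8.   59.]
[376 106  41  14 243] [2686.1  531.5 -714. ] [2629.  413. -731.] [2749.  656. -692.]
[144 121  36  16 288] [1858.1 1651.3 -714.8] [-336. -471. -732.] [1929. 1758.  919.]
[ 360  126  121   88 4039] [2128.1  169.2 -714.5] [-336. -471. -735.] [2662.  511.  919.]
[474 138  16  23 114] [2513.1  -56.  -712.4] [2404.  -88. -736.] [2645.    6. -701.]
[504 139  27  20 149] [2637.9 -197.9 -714.1] [-336. -471. -738.] [2746. -162.  919.]
[564 161  21  15 116] [2562.1 -522.2 -714.6] [-336. -575. -729.] 
[... 824 characters left out ...]
7. ] [ 456. 1138. -732.] [ 518. 1237. -703.]
[156 342  36  28 117] [ 63.8 -27.9 214.8] [ 60. -54. 193.] [ 69.  13. 222.]
[222 357  62  30 285] [ 657.2  276.8 -716.6] [-336. -471. -727.] [669. 404. 919.]
[105 409  28  22 229] [-59.9 -28.8 211.5] [-65. -42. 199.] [-50.  -3. 223.]
[269 441  52  39 592] [ 434.9  -11.7 -717. ] [ 366.  -83. -728.] [ 477.   69. -706.]
[  0 445  11  21  88] [  46.2  779.8 -716.9] [-336. -471. -727.] [ 69. 814. 919.]
[421 445  78  35 434] [ 656.7 -458.4 -717. ] [-336. -584. -730.] [ 669. -344.  919.]
[312 461  52  19 529] [ 455.7 -129.4 -717.4] [ 409. -224. -727.] [ 479.  -68. -704.]
[526 461  43  19 224] [ 273.6 -596.7    2.6] [-336. -639.   -2.] [ 282. -471.  919.]
```

```bash
python3 - <<'E'
from h import *
t=dict(np.load("top0.npz"));C=cloud(t)
for v in range(172,252,4): print(v,[int(round(C[v,u,2])) for u in range(372,404,2)])
E
```

```text
172 [0, -4, -2, -2, 4, -2, -1, -4, 2, 1, 1, 1, -2, -3, 0, 1]
176 [2, 0, -1, 0, -1, 1, 1, 1, 1, -2, -1, 2, 0, 1, 1, 3]
180 [-3, -2, 0, -2, -2, 2, 1, -2, 0, 75, 74, 74, 79, 76, 3, 0]
184 [-2, 1, 1, -4, 2, 1, 0, -3, 70, 76, 72, 71, 78, 77, -3, -4]
188 [-2, -2, 0, -1, 0, -1, 0, 0, 70, 68, 73, 73, 71, 71, 0, 0]
192 [2, -5, -3, 6, 11, 11, 8, 10, 69, 69, 65, 68, 69, 0, 2, 0]
196 [-1, 0, 2, 7, 14, 13, 9, 60, 64, 65, 65, 66, 69, 10, 8, 1]
200 [-1, -2, 6, 5, 6, 6, 12, 63, 62, 64, 65, 68, 64, 9, 8, 3]
204 [-2, 0, 14, 11, 7, 10, 6, 60, 58, 64, 59, 60, 10, 10, -2, -1]
208 [0, 0, 11, 9, 7, 7, 52, 57, 59, 59, 58, 59, 11, 6, 2, 0]
212 [-2, 3, 7, 9, 9, 11, 53, 55, 55, 56, 55, 56, 7, 9, 1, -2]
216 [1104, 14, 10, 11, 11, 8, 54, 54, 53, 52, 56, 12, 9, 7, 1, 2]
220 [2, 10, 10, 10, 10, 45, 53, 54, 49, 53, 51, 9, 10, -3, -1, -2]
224 [1, 11, 8, 9, 7, 45, 52, 51, 49, 50, 49, 8, 13, 0, 1, 2]
228 [5, 11, 11, 6, 7, 44, 42, 46, 41, 46, 10, 12, 11, 2, 1, 1104]
232 [11, 8, 12, 9, 38, 39, 40, 44, 44, 42, 11, 9, -2, -4, 3, 0]
236 [-1, 2, 2, 1, 38, 43, 35, 37, 41, 42, 12, 8, -3, -1, -1, 3]
240 [-2, 0, -3, 0, 34, 39, 34, 38, 36, 2, 0, 1, 1, -3, -2, -1]
244 [1, 0, 1, -1, 40, 42, 40, 42, 38, -2, -2, 1, -2, -1, 2, 0]
248 [-1, -1, 1, 1, 1, 0, 1, -2, -1, -5, -1, 3, 0, -1, -2, -1]
```

View pics/t_rest.png

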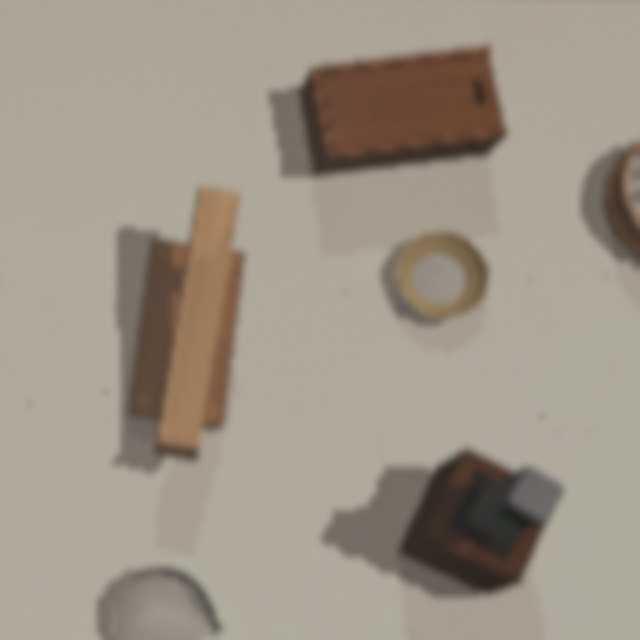

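View pics/s_rest.png

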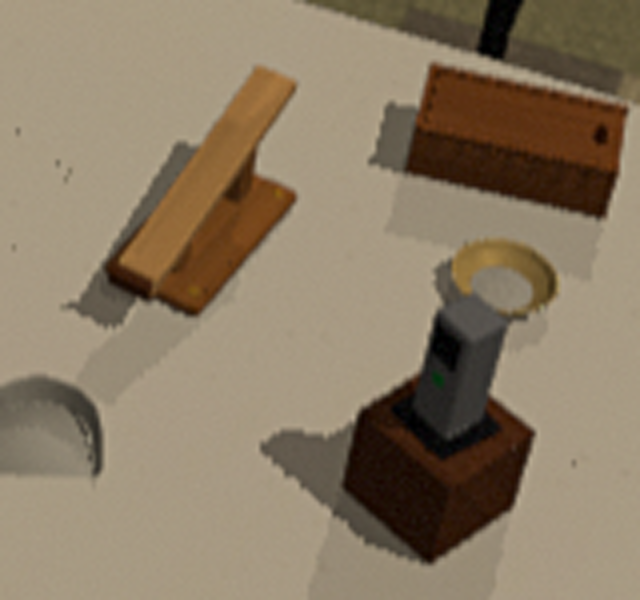

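```bash
python3 - <<'E'
from h import *
for n in("top","scene"):
    d=dict(np.load(n+"0.npz"));C=cloud(d);X,Y,Z=C[...,0],C[...,1],C[...,2]
    zb=np.median(Z[(np.abs(Z)<5)&(X>450)&(X<700)&(Y<0)&(Y>-200)]);print(n,"table",zb)
    hsv=cv2.cvtColor(d["frame"],cv2.COLOR_RGB2HSV);wood=cv2.inRange(hsv,(5,60,90),(25,255,255))>0
    # board
    b=wood&(X>480)&(X<620)&(Y>0)&(Y<200)&(Z<25)
    v,u=np.nonzero(b);P=onz(d,u,v,7.0)
    r=cv2.minAreaRect(P[:,:2].astype(np.float32));bx=cv2.boxPoints(r);print("board",r, "meanpt",P.mean(0));
    mk=cv2.inRange(hsv,(100,80,40),(130,255,255))>0
    v,u=np.nonzero(mk&(X>480)&(X<620)&(Y>0)&(Y<200));print("mark",onz(d,u,v,7.0).mean(0),len(u))
    # beam
    m=(Z-zb>28)&(Z-zb<90)&(X>490)&(X<720)&(Y<-160)&(Y>-270)&wood
    P=C[m]-[0,0,zb]
    A=np.c_[P[:,:2],np.ones(len(P))]
    for _ in range(5):
        c,*_=np.linalg.lstsq(A,P[:,2],rcond=None);g=np.abs(A@c-P[:,2])<6;A=A[g];P=P[g]
    print("beam plane grad",c[:2],"slope",np.degrees(np.arctan(np.hypot(*c[:2]))),"dir",np.degrees(np.arctan2(c[1],c[0])),len(P))
    q=P[:,:2]-P[:,:2].mean(0);w,V=np.linalg.eigh(q.T@q);ax=V[:,1]*np.sign(V[0,1]);print("axis yaw",np.degrees(np.arctan2(ax[1],ax[0])),"mean",P.mean(0))
    s=q@ax;t=q@np.array([-ax[1],ax[0]]);print("ext",np.percentile(s,[0,1,99,100]),np.percentile(t,[0,2,98,100]), "z mid", (np.append(P[:,:2].mean(0)+ax*(s.min()+s.max())/2,1)@c),P[:,:2].mean(0)+ax*(s.min()+s.max())/2)
    # meter
    m=(X>400)&(X<650)&(Y<-300)&(Y>-520)
    for lo,hi in((50,70),(60,68),(120,160)):
        mm=m&(Z-zb>lo)&(Z-zb<hi);print(lo,hi,mm.sum(),np.median(C[mm],0),C[mm].min(0),C[mm].max(0))
    mm=m&(Z-zb>128)&(Z-zb<150);
    print(cv2.minAreaRect(C[mm][:,:2].astype(np.float32)),np.median(Z[mm]))
E
```

```text
top table -0.29627702148479784
board ((554.6859741210938, 103.14898681640625), (42.282936096191406, 164.97242736816406), 20.08219337463379) meanpt [554.54026584 102.50917057   7.        ]
mark [nan nan nan] 0
beam plane grad [ 0.26005339 -0.04592811] slope 14.79285214402074 dir -10.015742738321155 704
axis yaw -8.435233070146486 mean [ 593.71813771 -213.33713042   56.79717078]
ext [-80.6101907  -77.6879594   76.80904805  79.45008837] [-13.61641293 -12.66427021  12.56651921  13.17838158] z mid 56.64405033960237 [ 593.14436136 -213.25204194]
50 70 460 [ 462.53237614 -375.46942369   60.2559616 ] [ 431.71799106 -418.16119259   49.99912026] [ 514.85895185 -346.82160502   69.4780905 ]
60 68 260 [ 465.03943744 -375.87260785   61.75022449] [ 431.71799106 -418.16119259   59.73316331] [ 511.82420216 -347.24434205   67.50328722]
120 160 163 [ 471.58550891 -383.22447845  134.99988232] [ 456.59391077 -401.2000711   119.85056418] [ 489.08007325 -369.87617906  139.44684061]
((472.10626220703125, -385.49005126953125), (26.452022552490234, 25.823284149169922), 60.26414489746094) 135.55484959829988
sc
[... 491 characters left out ...]
13.4469457   15.17231708] z mid 56.6485583718496 [ 594.55215982 -214.92981298]
50 70 653 [ 459.03502346 -392.48445456   62.68838946] [ 429.79307979 -428.00277776   52.42982952] [ 499.82628002 -345.72876716   72.10690836]
60 68 349 [ 462.60920161 -392.48446827   64.50141867] [ 432.83529103 -427.39220745   62.31550775] [ 499.82628002 -347.70379923   70.052201  ]
120 160 225 [ 467.6633523  -387.05894389  136.64360173] [ 454.08802764 -402.75150879  122.34815692] [ 488.88895626 -369.56580076  143.04929833]
((471.7454528808594, -385.7574157714844), (30.459165573120117, 26.758373260498047), 54.65011978149414) 137.59512079317074<stdin>:11: RuntimeWarning: Mean of empty slice.
  ret = um.true_divide(
```

```bash
cat >> h.py <<'E'
from scipy.spatial.transform import Rotation as Ro
def go(cmd_pos,cmd_head,pos,head):
    """cmd_head: heading deg of tool y. tool down: x heading=head+90"""
    hx=np.radians(cmd_head+90);hy=np.radians(cmd_head)
    d=np.asarray(pos,float)-cmd_pos
    s=-((head-cmd_head+180)%360-180)
    print("tx %.4f ty %.4f tz %.4f spin %.4f"%((d[0]*np.cos(hx)+d[1]*np.sin(hx))/250,(d[0]*np.cos(hy)+d[1]*np.sin(hy))/250,-d[2]/250,s/45), "mm",np.linalg.norm(d).round(1),"deg",round(s,1))
def st():
    s=read_state();R=Ro.from_quat(s["ee_rot"]).as_matrix()
    h=np.degrees(np.arctan2(R[1,1],R[0,1]));print("t %.2f"%s["clock"],"pos",s["position"].round(1),"head %.2f"%h,"tilt",np.degrees(R[2,:2]).round(2),"F",s["contact_force"].round(1),"T",s["wrist_torque"].round(2),"w %.1f"%s["gripper_width"],"j6 %.2f"%s["joints"][5]);return s,h
E
python3 - <<'E'
from h import *
st()
go([201.2,591.7,245.3],-108.8,[554.5,102.7,160],-159.9)
E
```

```text
t 0.15 pos [201.1 591.3 244.5] head -108.79 tilt [0.01 0.09] F [-0.7 -0.5 -0.7] T [-0.03 -0.    0.05] w 85.4 j6 -0.26
tx 1.9682 ty 1.3962 tz 0.3412 spin 1.1356 mm 609.3 deg 51.1
```

Emit:
{"fn": "play_rows", "kwargs": {"targets": [{"tx": 0.98,"ty": 0.7,"tz": 0.1,"spin": 0.57,"gripper": -1},{"tx": 0.98,"ty": 0.7,"tz": 0.1,"spin": 0.57,"gripper": -1},{"tx": 0.98,"ty": 0.7,"tz": 0.1,"spin": 0.57,"gripper": -1},{"tx": 0.98,"ty": 0.7,"tz": 0.1,"spin": 0.57,"gripper": -1},{"tx": 0.98,"ty": 0.7,"tz": 0.1,"spin": 0.57,"gripper": -1},{"tx": 0.98,"ty": 0.7,"tz": 0.1,"spin": 0.57,"gripper": -1}]}}

```text
clock: 0.9
position: [377.9, 344.1, 219.8]
ee_rot: [0.925, -0.38, -0.0, 0.001]
contact_force: [0.6, 0.6, -0.6]
gripper_width: 85.2
```

```bash
python3 - <<'E'
from h import *
s,h=st()
go(s["position"],h,[554.5,102.7,160],-159.9)
E
```

```text
t 0.90 pos [377.9 344.1 219.8] head -134.71 tilt [0.01 0.1 ] F [ 0.6  0.6 -0.6] T [ 0.01 -0.01 -0.02] w 85.2 j6 -0.27
tx 1.1814 ty 0.1890 tz 0.2393 spin 0.5597 mm 305.0 deg 25.2
```

Emit:
{"fn": "play_rows", "kwargs": {"targets": [{"tx": 1.0,"ty": 0.17,"tz": 0.2,"spin": 0.5,"gripper": -1},{"tx": 1.0,"ty": 0.17,"tz": 0.2,"spin": 0.56,"gripper": -1},{"tx": 1.0,"ty": 0.17,"tz": 0.24,"spin": 0.56,"gripper": -1},{"tx": 1.0,"ty": 0.17,"tz": 0.24,"spin": 0.56,"gripper": -1},{"tx": 1.0,"ty": 0.17,"tz": 0.24,"spin": 0.56,"gripper": -1},{"tx": 1.0,"ty": 0.17,"tz": 0.24,"spin": 0.56,"gripper": -1}]}}

```text
clock: 1.65
position: [525.7, 141.9, 159.9]
ee_rot: [0.821, -0.571, -0.0, 0.0]
contact_force: [-0.7, 0.2, 0.5]
gripper_width: 85.3
```

```bash
python3 - <<'E'
from h import *
s,h=st()
d=get_image("wrist");np.savez("w1.npz",**d);save(d,"w1.png");st()
E
```

```text
t 1.65 pos [525.7 141.9 159.9] head -159.67 tilt [0.   0.04] F [-0.7  0.2  0.5] T [ 0.06  0.05 -0.02] w 85.3 j6 -0.21
t 1.70 pos [525.5 142.7 160.5] head -159.59 tilt [-0.01 -0.02] F [-1.1  0.4 -0.4] T [ 0.03  0.02 -0.03] w 85.6 j6 -0.21
```

View pics/w1.png

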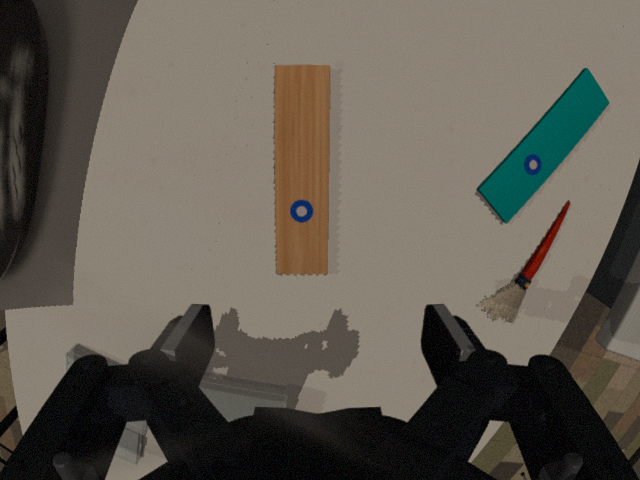

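```bash
cat >> h.py <<'E'
def bestrect(d,mask,z,fish):
    cs,_=cv2.findContours(mask.astype(np.uint8)*255,cv2.RETR_EXTERNAL,cv2.CHAIN_APPROX_NONE)
    c=max(cs,key=cv2.contourArea)[:,0]
    P=onz(d,c[:,0],c[:,1],z,fish);return cv2.minAreaRect(P[:,:2].astype(np.float32)),c,P
E
python3 - <<'E'
from h import *
d=dict(np.load("w1.npz"));hsv=cv2.cvtColor(d["frame"],cv2.COLOR_RGB2HSV)
m=cv2.inRange(hsv,(5,90,80),(22,255,255));m[:,:250]=0;m[:,350:]=0;m[300:]=0
m=cv2.morphologyEx(m,cv2.MORPH_CLOSE,np.ones((25,25),np.uint8))
r,c,P=bestrect(d,m>0,7,True);print(r,c.min(0),c.max(0))
b=cv2.inRange(hsv,(105,120,60),(130,255,255));b[:,350:]=0;b[300:]=0;v,u=np.nonzero(b);print(onz(d,u,v,7,True).mean(0),len(u))
C=cloud(d,True);print("tableZ",np.median(C[100:200,200:260],(0,1)),"board",np.median(C[100:190,285:320],(0,1)))
E
```

```text
((553.5235595703125, 103.29318237304688), (41.471527099609375, 164.77029418945312), 19.852136611938477) [274  65] [329 274]
[543.20395396 131.38065787   7.        ] 275
tableZ [6.12970292e+02 1.05483982e+02 3.24126470e-01] board [560.05823655  83.25658076   7.24485969]
```

```bash
python3 - <<'E'
from h import *
s,h=st()
go(s["position"],h,[553.5,103.2,13.5],-160.1)
E
```

```text
t 1.70 pos [525.5 142.7 160.5] head -159.59 tilt [-0.01 -0.02] F [-1.1  0.4 -0.4] T [ 0.03  0.02 -0.03] w 85.6 j6 -0.21
tx 0.1870 ty -0.0499 tz 0.5878 spin 0.0112 mm 154.7 deg 0.5
```

Emit:
{"fn": "play_rows", "kwargs": {"targets": [{"tx": 0.187,"ty": -0.05,"tz": 0.1,"spin": 0.011,"gripper": -0.6},{"tx": 0.187,"ty": -0.05,"tz": 0.3,"spin": 0.011,"gripper": -0.5},{"tx": 0.187,"ty": -0.05,"tz": 0.45,"spin": 0.011,"gripper": -0.5},{"tx": 0.187,"ty": -0.05,"tz": 0.53,"spin": 0.011,"gripper": -0.5},{"tx": 0.187,"ty": -0.05,"tz": 0.53,"spin": 0.011,"gripper": -0.5}]}}

```text
clock: 2.33
position: [552.5, 103.8, 27.0]
ee_rot: [0.819, -0.573, -0.001, 0.001]
contact_force: [0.0, -0.1, 0.5]
gripper_width: 63.8
```

```bash
python3 - <<'E'
from h import *
d=get_image("wrist");np.savez("w2.npz",**d);save(d,"w2.png");
s,h=st()
go(s["position"],h,[553.5,103.2,13.5],-160.1)
E
```

```text
t 2.38 pos [553.5 104.   28.2] head -159.97 tilt [ 0.01 -0.02] F [-0.  -0.3  1.6] T [ 0.01 -0.01 -0.05] w 64.0 j6 -0.12
tx 0.0029 ty 0.0010 tz 0.0590 spin 0.0030 mm 14.8 deg 0.1
```

View pics/w2.png

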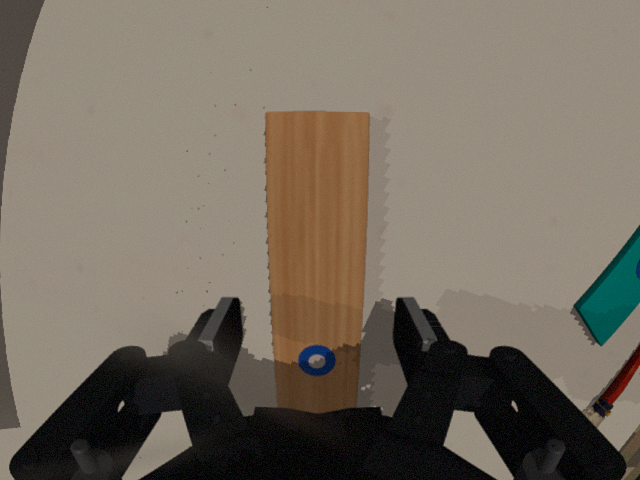

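Emit:
{"fn": "play_rows", "kwargs": {"targets": [{"tx": 0.002,"tz": 0.05,"gripper": -0.5},{"tx": 0.002,"tz": 0.058,"gripper": -0.2},{"tx": 0.002,"tz": 0.058,"gripper": 0.2},{"tx": 0.002,"tz": 0.058,"gripper": 0.5},{"tx": 0.002,"tz": 0.058,"gripper": 0.5},{"tx": 0.002,"tz": 0.058,"gripper": 0.5}]}}

```text
invalid input
```

```bash
python3 - <<'E'
from h import *
st()
E
```

```text
t 2.38 pos [553.5 104.   28.2] head -159.97 tilt [ 0.01 -0.02] F [-0.  -0.3  1.6] T [ 0.01 -0.01 -0.05] w 64.0 j6 -0.12
```

Emit:
{"fn": "play_rows", "kwargs": {"targets": [{"tx": 0.002,"ty": 0,"tz": 0.05,"spin": 0,"gripper": -0.5},{"tx": 0.002,"ty": 0,"tz": 0.058,"spin": 0,"gripper": -0.2},{"tx": 0.002,"ty": 0,"tz": 0.058,"spin": 0,"gripper": 0.2},{"tx": 0.002,"ty": 0,"tz": 0.058,"spin": 0,"gripper": 0.5},{"tx": 0.002,"ty": 0,"tz": 0.058,"spin": 0,"gripper": 0.5},{"tx": 0.002,"ty": 0,"tz": 0.058,"spin": 0,"gripper": 0.5}]}}

```text
clock: 3.12
position: [554.1, 102.0, 13.8]
ee_rot: [0.819, -0.574, 0.0, -0.0]
contact_force: [-1.6, 0.8, 5.5]
gripper_width: 39.0
```

```bash
python3 - <<'E'
from h import *
st()
E
```

```text
t 3.12 pos [554.1 102.   13.8] head -160.12 tilt [-0.   -0.05] F [-1.6  0.8  5.5] T [ 0.14  0.29 -0.05] w 39.0 j6 -0.12
```

```bash
python3 - <<'E'
from h import *
go([553.8,103,13.7],-160.1,[570,-60,170],-129)
E
```

```text
tx 0.6351 ty 0.1610 tz -0.6252 spin -0.6911 mm 226.4 deg -31.1
```

Emit:
{"fn": "play_rows", "kwargs": {"targets": [{"tx": 0,"ty": 0,"tz": -0.05,"spin": 0,"gripper": 0.5},{"tx": 0,"ty": 0,"tz": -0.2,"spin": 0,"gripper": 0.5},{"tx": 0.1,"ty": 0.03,"tz": -0.35,"spin": -0.15,"gripper": 0.5},{"tx": 0.25,"ty": 0.07,"tz": -0.5,"spin": -0.3,"gripper": 0.5},{"tx": 0.4,"ty": 0.11,"tz": -0.62,"spin": -0.5,"gripper": 0.5},{"tx": 0.55,"ty": 0.14,"tz": -0.62,"spin": -0.65,"gripper": 0.5},{"tx": 0.635,"ty": 0.16,"tz": -0.62,"spin": -0.7,"gripper": 0.5},{"tx": 0.635,"ty": 0.16,"tz": -0.62,"spin": -0.7,"gripper": 0.5}]}}

```text
clock: 4.12
position: [569.8, -62.5, 168.6]
ee_rot: [0.943, -0.332, 0.0, -0.0]
contact_force: [-0.2, 0.9, -0.5]
gripper_width: 39.3
```

```bash
python3 - <<'E'
from h import *
s,h=st()
for n in("scene","wrist"):
    d=get_image(n);np.savez(n+"3.npz",**d);save(d,n+"3.png")
go(s["position"],h,[599,-214.5,150],-98.4)
E
```

```text
t 4.12 pos [569.8 -62.5 168.6] head -128.80 tilt [-0.   -0.01] F [-0.2  0.9 -0.5] T [ 0.05  0.04 -0.02] w 39.3 j6 0.72
tx 0.4721 ty 0.4007 tz 0.0745 spin -0.6755 mm 155.9 deg -30.4
```

View pics/scene3.png

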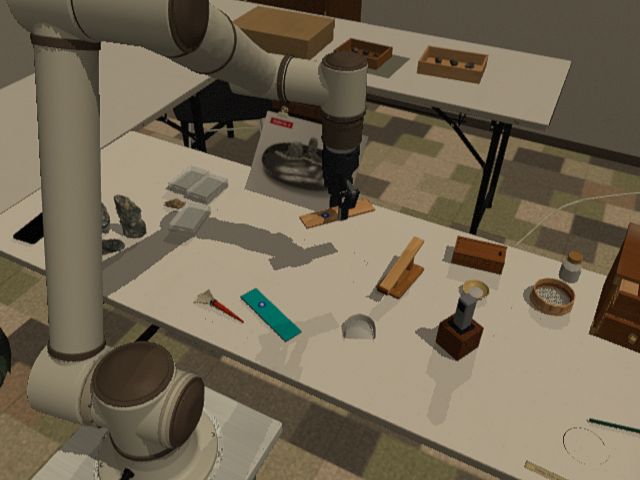

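View pics/wrist3.png

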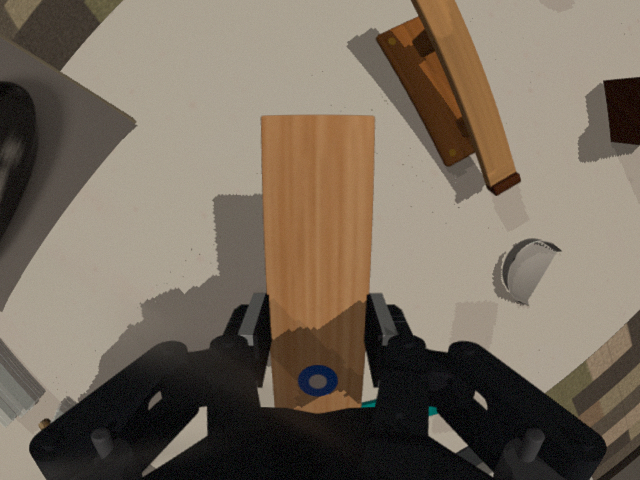

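```bash
python3 - <<'E'
from h import *
d=dict(np.load("wrist3.npz"));C=cloud(d,True);X,Y,Z=C[...,0],C[...,1],C[...,2]
m=(X>480)&(X<720)&(Y<-165)&(Y>-265)&(Z>25)&(Z<95)&(d["depth"]>0)
v,u=np.nonzero(m);print(len(u),u.min(),u.max(),v.min(),v.max())
P=C[m];yaw=np.radians(-8.43)
A=np.c_[P[:,:2],np.ones(len(P))];Q=P
for _ in range(6):
    c,*_=np.linalg.lstsq(A,Q[:,2],rcond=None);g=np.abs(A@c-Q[:,2])<4;A=A[g];Q=Q[g]
print(c,np.degrees(np.arctan(np.hypot(*c[:2]))),np.degrees(np.arctan2(c[1],c[0])),len(Q))
mid=np.array([594,-214.2]);a=np.array([np.cos(yaw),np.sin(yaw)]);n=np.array([-a[1],a[0]])
s=(Q[:,:2]-mid)@a;t=(Q[:,:2]-mid)@n
for lo in range(-90,90,15):
    k=(s>=lo)&(s<lo+15)
    if k.sum()>20: print(lo,k.sum(),np.percentile(t[k],[1,50,99]).round(1),Q[k][:,2].mean().round(1),"z-pred",(Q[k][:,2]-s[k]*np.tan(np.radians(15))).mean().round(2))
print(s.min(),s.max())
# lip: dark pixels just outside
lm=(X>480)&(X<545)&(Y<-165)&(Y>-265)&(Z>30)
sl=(C[lm][:,:2]-mid)@a;zl=C[lm][:,2]-sl*np.tan(np.radians(15))
for lo in np.arange(-90,-60,2): 
    k=(sl>=lo)&(sl<lo+2); print(lo,k.sum(), zl[k].mean().round(1) if k.any() else '')
E
```

```text
7702 411 520 0 195
[ 2.52788191e-01 -8.62262712e-02 -1.11455590e+02] 14.954036787372631 -18.834553388692125 6307
-90 190 [-12.    1.5  14. ] 37.8 z-pred 58.58
-75 555 [-11.8   2.2  13.9] 39.2 z-pred 57.23
-60 594 [-11.9   1.6  13.6] 43.1 z-pred 57.18
-45 645 [-11.9   2.   13.8] 47.2 z-pred 57.17
-30 688 [-12.    1.9  13.6] 51.2 z-pred 57.2
-15 738 [-11.9   2.   13.8] 55.1 z-pred 57.14
0 771 [-12.1   1.5  13.6] 59.1 z-pred 57.09
15 765 [-12.2   0.9  13.6] 63.1 z-pred 57.12
30 723 [-12.1  -0.   13.6] 67.0 z-pred 56.98
45 606 [-12.1   0.1  13.7] 70.7 z-pred 56.88
60 32 [ 4.4 12.7 13.9] 71.7 z-pred 55.14
-85.94450121375446 65.15190494181645
-90 0 
-88 0 
-86 37 62.1
-84 76 62.1
-82 76 61.7
-80 92 61.5
-78 124 58.6
-76 69 57.1
-74 72 57.0
-72 81 57.1
-70 75 57.1
-68 79 56.8
-66 75 57.0
-64 83 56.9
-62 85 56.6
```

```bash
python3 - <<'E'
from h import *
d=dict(np.load("wrist3.npz"));hsv=cv2.cvtColor(d["frame"],cv2.COLOR_RGB2HSV)
b=cv2.inRange(hsv,(105,100,40),(130,255,255));b[:,:280]=0;b[:,350:]=0;b[:330]=0
cs,_=cv2.findContours(b,cv2.RETR_EXTERNAL,cv2.CHAIN_APPROX_NONE);c=max(cs,key=cv2.contourArea)[:,0]
(ex,ey),ax,an=cv2.fitEllipse(c);print(ex,ey,ax)
C=cloud(d,True);zt=np.median(C[140:250,290:345],(0,1));print("board pts",zt, [np.median(C[v,290:345,2]).round(1) for v in (125,160,200,240,280)])
z=np.median(C[140:250,290:345,2])
M=onz(d,np.array(ex),np.array(ey),z,True)
h=np.radians(-128.8);tx=np.array([np.cos(h+np.pi/2),np.sin(h+np.pi/2)]);ty=np.array([np.cos(h),np.sin(h)])
r=M[:2]-[569.8,-62.5];print("mark in tool",r@tx,r@ty, "z",z)
E1=onz(d,np.array([262.,375.]),np.array([117.,117.]),z,True);print([((e[:2]-[569.8,-62.5])@tx,(e[:2]-[569.8,-62.5])@ty) for e in E1])
go([569.8,-62.5,168.6],-128.8,[600.4,-214.3,130],-98.43)
E
```

```text
317.41265869140625 380.1054382324219 (30.003108978271484, 38.35049819946289)
board pts [610.50789779 -93.97677061 161.8412932 ] [np.float64(161.8), np.float64(162.0), np.float64(161.9), np.float64(162.0), np.float64(161.9)]
mark in tool -31.905744370357215 -0.8082815750762726 z 161.8412931989675
[(np.float64(80.19838003154229), np.float64(-20.857674059330932)), (np.float64(80.23115032377255), np.float64(20.01135925652495))]
tx 0.4759 ty 0.3965 tz 0.1544 spin -0.6749 mm 159.6 deg -30.4
```

```bash
python3 - <<'E'
from h import *
s,h=st()
go(s["position"],h,[602.4,-215.0,130],-98.43)
E
```

```text
t 4.22 pos [569.9 -61.  168.4] head -128.68 tilt [-0.01 -0.  ] F [-0.9  0.4 -0.3] T [0.04 0.04 0.01] w 38.9 j6 0.72
tx 0.4865 ty 0.3994 tz 0.1537 spin -0.6722 mm 162.0 deg -30.2
```

Emit:
{"fn": "play_rows", "kwargs": {"targets": [{"tx": 0.1,"ty": 0.08,"tz": 0.0,"spin": -0.15,"gripper": 0.5},{"tx": 0.25,"ty": 0.2,"tz": 0.0,"spin": -0.35,"gripper": 0.5},{"tx": 0.4,"ty": 0.33,"tz": 0.05,"spin": -0.55,"gripper": 0.5},{"tx": 0.485,"ty": 0.4,"tz": 0.1,"spin": -0.672,"gripper": 0.5},{"tx": 0.485,"ty": 0.4,"tz": 0.15,"spin": -0.672,"gripper": 0.5},{"tx": 0.485,"ty": 0.4,"tz": 0.15,"spin": -0.672,"gripper": 0.5},{"tx": 0.485,"ty": 0.4,"tz": 0.15,"spin": -0.672,"gripper": 0.5}]}}

```text
clock: 5.1
position: [602.8, -213.6, 131.4]
ee_rot: [0.997, -0.072, 0.0, 0.0]
contact_force: [0.2, 0.0, -0.3]
gripper_width: 39.3
```

```bash
cat >> h.py <<'E'
def boardmark(d,pos,head):
    hsv=cv2.cvtColor(d["frame"],cv2.COLOR_RGB2HSV)
    b=cv2.inRange(hsv,(105,100,40),(130,255,255));b[:,:280]=0;b[:,350:]=0;b[:330]=0
    cs,_=cv2.findContours(b,cv2.RETR_EXTERNAL,cv2.CHAIN_APPROX_NONE);c=max(cs,key=cv2.contourArea)[:,0]
    (ex,ey),ax,an=cv2.fitEllipse(c)
    C=cloud(d,True);z=np.median(C[140:250,290:345,2]);M=onz(d,np.array(ex),np.array(ey),z,True)
    h=np.radians(head);tx=np.array([np.cos(h+np.pi/2),np.sin(h+np.pi/2)]);ty=np.array([np.cos(h),np.sin(h)])
    r=M[:2]-pos[:2];print("mark world",M,"tool",r@tx,r@ty,"px",ex,ey)
E
python3 - <<'E'
from h import *
s,h=st()
d=get_image("wrist");np.savez("w4.npz",**d);save(d,"w4.png")
boardmark(d,s["position"],h);s,h=st();boardmark(d,s["position"],h)
d=get_image("top");save(d,"t4.png",(320,140,440,260),5)
for i in range(1): s,h=st();go(s["position"],h,[602.4,-215.0,73],-98.43)
E
```

```text
t 5.10 pos [ 602.8 -213.6  131.4] head -98.30 tilt [0.04 0.01] F [ 0.2  0.  -0.3] T [ 0.03 -0.02  0.01] w 39.3 j6 1.51
mark world [ 571.69141237 -209.18417862  124.8058298 ] tool -31.3751899285994 0.12596421436997607 px 317.249755859375 380.14105224609375
t 5.15 pos [ 602.9 -213.7  131.7] head -98.30 tilt [0.08 0.  ] F [ 0.   0.4 -0.1] T [-0.02  0.01  0.01] w 39.1 j6 1.51
mark world [ 571.69141237 -209.18417862  124.8058298 ] tool -31.552570941896356 0.048808334307433185 px 317.249755859375 380.14105224609375
t 5.20 pos [ 602.9 -213.8  131.8] head -98.31 tilt [0.09 0.  ] F [ 0.8 -0.4  0. ] T [-0.01  0.02  0.05] w 39.2 j6 1.51
tx -0.0013 ty 0.0049 tz 0.2351 spin 0.0028 mm 58.8 deg 0.1
```

View pics/w4.png

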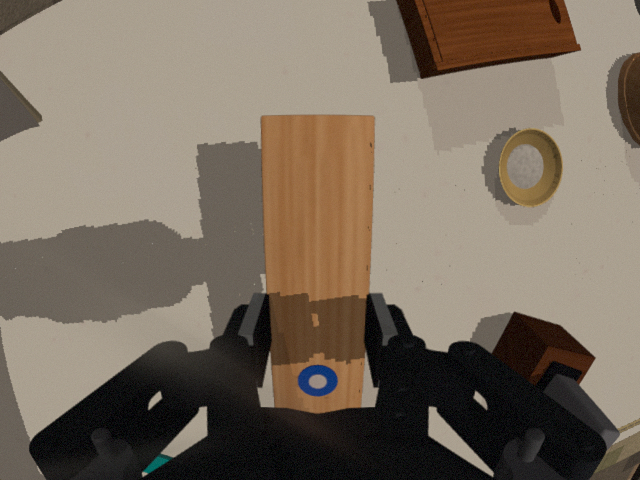

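View pics/t4.png

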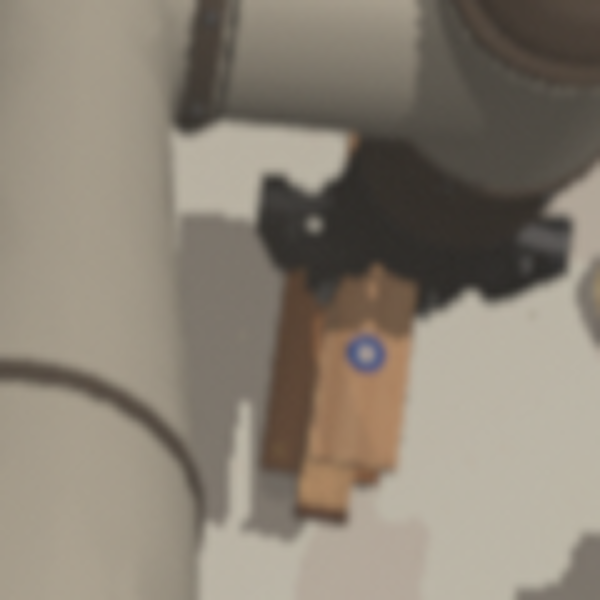

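Emit:
{"fn": "play_rows", "kwargs": {"targets": [{"tx": -0.0036,"ty": 0.0033,"tz": 0.08,"spin": 0.003,"gripper": 0.5},{"tx": -0.0036,"ty": 0.0033,"tz": 0.14,"spin": 0.003,"gripper": 0.5},{"tx": -0.0036,"ty": 0.0033,"tz": 0.16,"spin": 0.003,"gripper": 0.5},{"tx": -0.0036,"ty": 0.0033,"tz": 0.18,"spin": 0.003,"gripper": 0.5},{"tx": -0.0036,"ty": 0.0033,"tz": 0.2,"spin": 0.003,"gripper": 0.5}]}}

```text
clock: 5.82
position: [601.4, -215.6, 82.3]
ee_rot: [0.997, -0.074, 0.0, 0.0]
contact_force: [-4.8, 2.4, 5.9]
gripper_width: 39.1
```

```bash
python3 - <<'E'
from h import *
s,h=st()
d=get_image("scene");save(d,"s5.png",(330,160,490,310),4)
E
```

```text
t 5.83 pos [ 601.4 -215.6   82.3] head -98.48 tilt [0.04 0.02] F [-4.8  2.4  5.9] T [0.46 0.84 0.09] w 39.1 j6 1.51
```

View pics/s5.png

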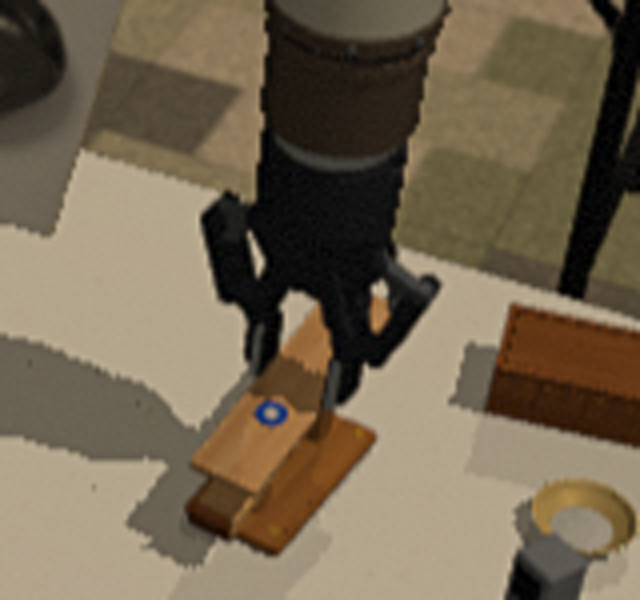

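Emit:
{"fn": "play_rows", "kwargs": {"targets": [{"tx": 0.002,"ty": -0.003,"tz": 0.02,"spin": 0,"gripper": 0.5},{"tx": 0.002,"ty": -0.003,"tz": 0.035,"spin": 0,"gripper": 0.5},{"tx": 0.002,"ty": -0.003,"tz": 0.042,"spin": 0,"gripper": 0.5},{"tx": 0.002,"ty": -0.003,"tz": 0.042,"spin": 0,"gripper": 0.5}]}}

```text
clock: 6.38
position: [602.4, -215.1, 73.0]
ee_rot: [0.997, -0.074, 0.001, 0.0]
contact_force: [-4.8, 1.2, 9.1]
gripper_width: 39.5
```

```bash
python3 - <<'E'
from h import *
s,h=st()
d=get_image("scene");save(d,"s6.png",(330,160,490,310),4)
d=get_image("wrist");save(d,"w6.png");np.savez("w6.npz",**d);st()
E
```

```text
t 6.38 pos [ 602.4 -215.1   73. ] head -98.47 tilt [0.11 0.04] F [-4.8  1.2  9.1] T [0.41 0.97 0.05] w 39.5 j6 1.51
t 6.47 pos [ 602.4 -215.2   73. ] head -98.47 tilt [0.12 0.04] F [-5.8  1.7  9.6] T [0.42 1.06 0.08] w 39.4 j6 1.51
```

View pics/s6.png

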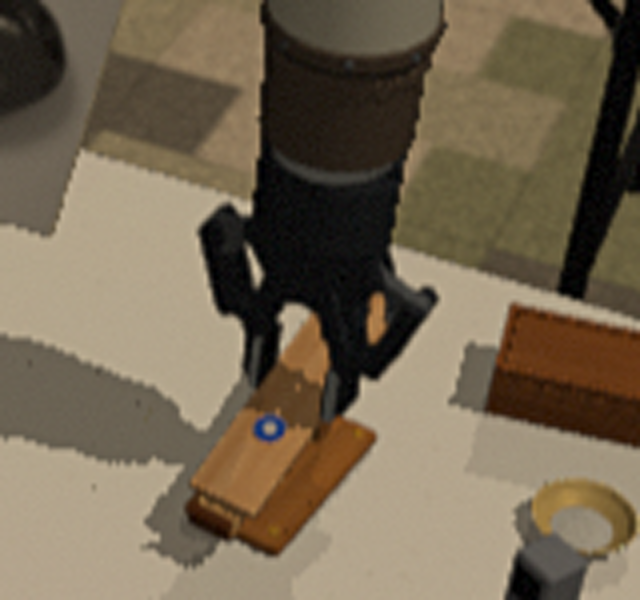

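View pics/w6.png

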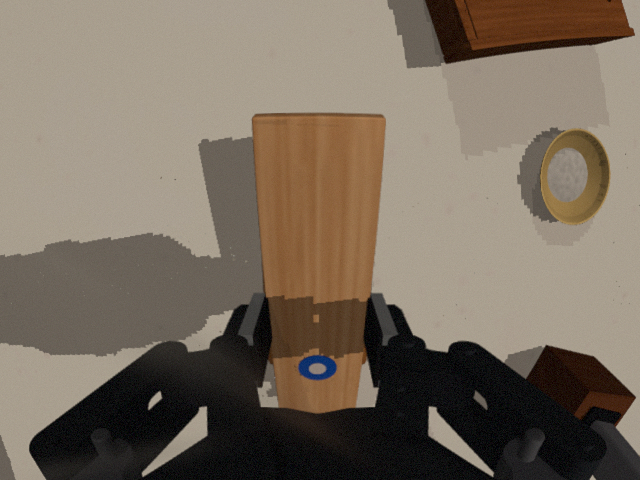

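```bash
cat >> h.py <<'E'
def slope(d,box):
    C=cloud(d,True);P=C[box[1]:box[3],box[0]:box[2]].reshape(-1,3);P=P[np.isfinite(P).all(1)]
    A=np.c_[P[:,:2],np.ones(len(P))]
    c,*_=np.linalg.lstsq(A,P[:,2],rcond=None);g=np.abs(A@c-P[:,2])<4;c,*_=np.linalg.lstsq(A[g],P[g,2],rcond=None)
    print("slope",np.degrees(np.arctan(np.hypot(*c[:2]))),"dir",np.degrees(np.arctan2(c[1],c[0])),"mean",P.mean(0));return c
E
python3 - <<'E'
from h import *
d=dict(np.load("w6.npz"));c=slope(d,(275,130,360,285))
a=np.array([np.cos(np.radians(-8.43)),np.sin(np.radians(-8.43))])
mid=np.array([597.5,-213.9])
for s in (-80,0,80): print(s,np.append(mid+a*s,1)@c, "beam+7",58+s*np.tan(np.radians(15))+7/np.cos(np.radians(15)))
E
```

```text
slope 14.981069734140371 dir -8.587543734365294 mean [ 650.69757615 -222.47489122   79.9760858 ]
-80 43.69087583675932 beam+7 43.81099786838077
0 65.09840346711391 beam+7 65.24693326287058
80 86.50593109746853 beam+7 86.6828686573604
```

Emit:
{"fn": "play_rows", "kwargs": {"targets": [{"tx": 0,"ty": 0,"tz": 0,"spin": 0,"gripper": 0.0},{"tx": 0,"ty": 0,"tz": 0,"spin": 0,"gripper": -0.5},{"tx": 0,"ty": 0,"tz": 0,"spin": 0,"gripper": -0.5},{"tx": 0,"ty": 0,"tz": -0.08,"spin": 0,"gripper": -0.7},{"tx": 0,"ty": 0,"tz": -0.28,"spin": 0,"gripper": -1},{"tx": 0,"ty": 0,"tz": -0.5,"spin": 0,"gripper": -1},{"tx": 0,"ty": 0,"tz": -0.5,"spin": 0,"gripper": -1},{"tx": 0,"ty": 0,"tz": -0.5,"spin": 0,"gripper": -1}]}}

```text
clock: 7.48
position: [601.7, -214.7, 194.9]
ee_rot: [0.997, -0.074, -0.0, -0.0]
contact_force: [-0.3, -0.2, -0.2]
gripper_width: 85.5
```

```bash
python3 - <<'E'
from h import *
s,h=st()
d=get_image("scene");save(d,"s7.png",(330,160,490,310),4)
d=get_image("wrist");save(d,"w7.png");np.savez("w7.npz",**d);st()
E
```

```text
t 7.47 pos [ 601.7 -214.7  194.9] head -98.54 tilt [-0.03 -0.03] F [-0.3 -0.2 -0.2] T [0.02 0.02 0.  ] w 85.5 j6 1.51
t 7.58 pos [ 601.2 -214.7  193.6] head -98.53 tilt [-0.18 -0.01] F [ 0.  -0.4 -0.5] T [-0.    0.01  0.03] w 85.4 j6 1.51
```

View pics/s7.png

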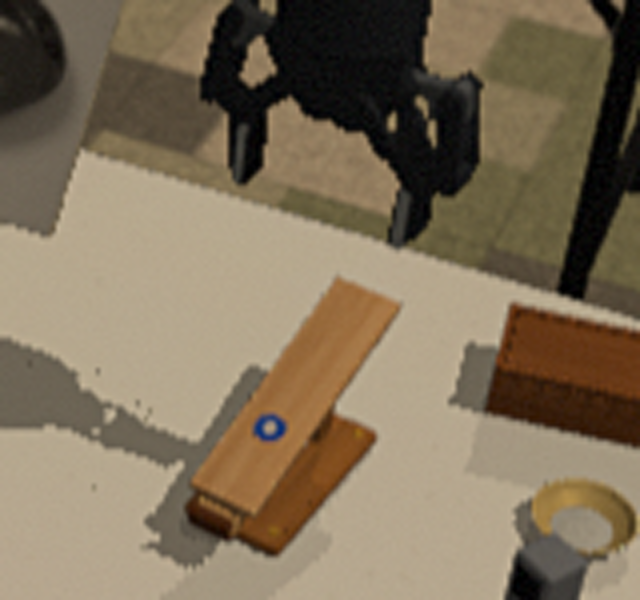

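View pics/w7.png

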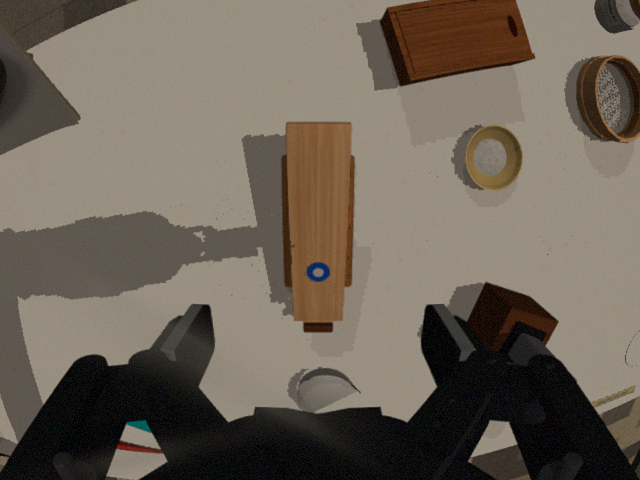

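```bash
cat >> h.py <<'E'
MID=np.array([597.5,-213.9,58.]);YAW=np.radians(-8.43);SL=np.radians(15)
A_=np.array([np.cos(YAW),np.sin(YAW),0]);BX=np.cos(SL)*A_+[0,0,np.sin(SL)];BY=np.array([-np.sin(YAW),np.cos(YAW),0]);BZ=np.cross(BX,BY)
def onbeam(d,u,v,h,fish):
    c,r=ray(d,u,v,fish);t=((MID+BZ*h-c)@BZ)/(r@BZ);P=c+r*t[...,None];q=P-MID;return np.stack([q@BX,q@BY],-1),P
def boardcheck(d):
    hsv=cv2.cvtColor(d["frame"],cv2.COLOR_RGB2HSV)
    b=cv2.inRange(hsv,(105,100,40),(130,255,255));b[:,:260]=0;b[:,380:]=0;b[:200]=0;b[400:]=0
    cs,_=cv2.findContours(b,cv2.RETR_EXTERNAL,cv2.CHAIN_APPROX_NONE);c=max(cs,key=cv2.contourArea)[:,0]
    (ex,ey),ax,an=cv2.fitEllipse(c);q,P=onbeam(d,np.array([ex]),np.array([ey]),7,True);print("mark px",ex,ey,"beam xy",q,"world",P)
    return P[0]
E
python3 - <<'E'
from h import *
d=dict(np.load("w7.npz"));P=boardcheck(d)
hsv=cv2.cvtColor(d["frame"],cv2.COLOR_RGB2HSV)
C=cloud(d,True);H=(C-MID)@BZ;S=(C-MID)@BX;T=(C-MID)@BY
m=(np.abs(H-7)<4)&(np.abs(T)<35)&(np.abs(S)<100)
v,u=np.nonzero(m);q,_=onbeam(d,u,v,7,True)
print("H mean",H[m].mean(),cv2.minAreaRect(q.astype(np.float32)),np.percentile(q,[.5,99.5],0))
# at low end lip
for lo in np.arange(-92,-70,1.5):
    k=(S>=lo)&(S<lo+1.5)&(np.abs(T)<11)&(H>-10);print(lo.round(1),k.sum(),H[k].mean().round(1) if k.any() else '',hsv[k].mean(0).round() if k.any() else '')
E
```

```text
mark px 317.801513671875 271.5 beam xy [[-23.09824688  -0.61426533]] world [[ 573.5476527  -210.97118371   58.78321458]]
H mean 6.8473498003596385 ((1.1299591064453125, -0.67218017578125), (41.9379997253418, 179.28253173828125), 89.69082641601562) [[-86.0104143  -21.31315945]
 [ 90.07019745  19.73827083]]
-92.0 12 4.5 [ 14.  58. 101.]
-90.5 25 5.1 [12. 89. 81.]
-89.0 23 5.4 [ 10. 163.  55.]
-87.5 35 5.4 [ 11. 211.  52.]
-86.0 32 5.3 [ 10. 199.  55.]
-84.5 78 3.7 [ 11. 200.  53.]
-83.0 86 1.8 [ 13. 176.  68.]
-81.5 8 0.7 [ 15. 147. 124.]
-80.0 0  
-78.5 0  
-77.0 0  
-75.5 11 6.5 [ 14. 140. 129.]
-74.0 36 6.9 [ 14. 140. 126.]
-72.5 34 6.8 [ 14. 142. 123.]
-71.0 31 6.9 [ 14. 140. 124.]
```

```bash
python3 - <<'E'
from h import *
s,h=st()
go(s["position"],h,[411,-351,205],-120)
E
```

```text
t 7.58 pos [ 601.2 -214.7  193.6] head -98.53 tilt [-0.18 -0.01] F [ 0.  -0.4 -0.5] T [-0.    0.01  0.03] w 85.4 j6 1.51
tx -0.6713 ty 0.6520 tz -0.0457 spin 0.4770 mm 234.2 deg 21.5
```

Emit:
{"fn": "play_rows", "kwargs": {"targets": [{"tx": -0.15,"ty": 0.15,"tz": -0.04,"spin": 0.2,"gripper": -1},{"tx": -0.35,"ty": 0.34,"tz": -0.04,"spin": 0.4,"gripper": -1},{"tx": -0.55,"ty": 0.53,"tz": -0.04,"spin": 0.477,"gripper": -1},{"tx": -0.67,"ty": 0.65,"tz": -0.04,"spin": 0.477,"gripper": -1},{"tx": -0.67,"ty": 0.65,"tz": -0.04,"spin": 0.477,"gripper": -1},{"tx": -0.67,"ty": 0.65,"tz": -0.04,"spin": 0.477,"gripper": -1}]}}

```text
clock: 8.32
position: [412.1, -350.8, 204.5]
ee_rot: [0.966, -0.259, -0.001, -0.0]
contact_force: [-0.4, -0.2, -0.3]
gripper_width: 85.3
```

```bash
python3 - <<'E'
from h import *
s,h=st()
d=get_image("wrist");save(d,"w8.png");np.savez("w8.npz",**d);st()
E
```

```text
t 8.32 pos [ 412.1 -350.8  204.5] head -120.02 tilt [-0.08  0.01] F [-0.4 -0.2 -0.3] T [ 0.01 -0.02 -0.01] w 85.3 j6 1.45
t 8.38 pos [ 412.7 -350.5  204.6] head -119.96 tilt [-0.07  0.01] F [0.5 0.5 0.7] T [-0.01 -0.    0.01] w 86.0 j6 1.45
```

View pics/w8.png

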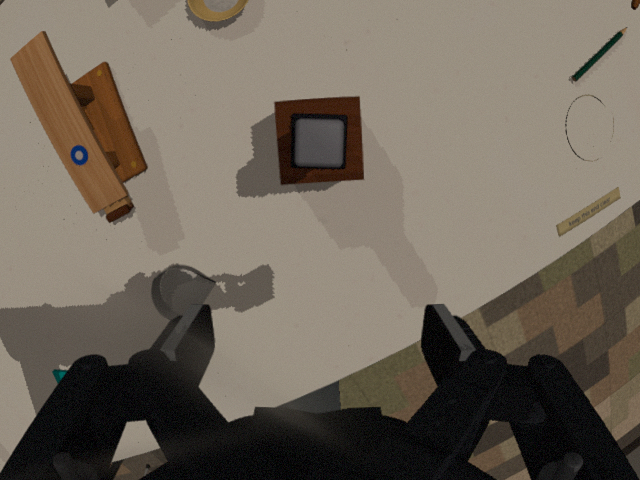

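```bash
python3 - <<'E'
from h import *
d=dict(np.load("w8.npz"));C=cloud(d,True)
reg=np.zeros((480,640),bool);reg[80:200,260:380]=True
m=reg&(C[...,2]>125);zz=np.median(C[m][:,2]);print("top z",zz)
r,c,P=bestrect(d,m,136,True);print("grip top",r)
m2=reg&(C[...,2]>50)&(C[...,2]<63);v,u=np.nonzero(m2)
P=onz(d,u,v,60,True);print("block",cv2.minAreaRect(P[:,:2].astype(np.float32)))
m3=reg&(C[...,2]>62.5)&(C[...,2]<80);v,u=np.nonzero(m3);P=onz(d,u,v,64,True);print("collar",len(u),cv2.minAreaRect(P[:,:2].astype(np.float32)))
s,h=st();go(s["position"],h,[472,-385.7,150],-119)
E
```

```text
top z 136.45128463619812
grip top ((472.0241394042969, -386.6775817871094), (25.673744201660156, 26.109420776367188), 59.556209564208984)
block ((472.4088134765625, -387.1058654785156), (62.72677230834961, 62.535438537597656), 63.90968704223633)
collar 709 ((472.89007568359375, -386.0531921386719), (57.40878677368164, 56.54830551147461), 71.735595703125)
t 8.38 pos [ 412.7 -350.5  204.6] head -119.96 tilt [-0.07  0.01] F [0.5 0.5 0.7] T [-0.01 -0.    0.01] w 86.0 j6 1.45
tx 0.2760 ty 0.0034 tz 0.2183 spin -0.0213 mm 88.0 deg -1.0
```

```bash
python3 - <<'E'
from h import *
s,h=st();go(s["position"],h,[472,-386.4,95],-120.2)
E
```

```text
t 8.38 pos [ 412.7 -350.5  204.6] head -119.96 tilt [-0.07  0.01] F [0.5 0.5 0.7] T [-0.01 -0.    0.01] w 86.0 j6 1.45
tx 0.2774 ty 0.0059 tz 0.4383 spin 0.0054 mm 129.7 deg 0.2
```

Emit:
{"fn": "play_rows", "kwargs": {"targets": [{"tx": 0.12,"ty": 0.006,"tz": 0.05,"spin": 0.005,"gripper": -1},{"tx": 0.277,"ty": 0.006,"tz": 0.1,"spin": 0.005,"gripper": -1},{"tx": 0.277,"ty": 0.006,"tz": 0.17,"spin": 0.005,"gripper": -1},{"tx": 0.277,"ty": 0.006,"tz": 0.17,"spin": 0.005,"gripper": -1},{"tx": 0.277,"ty": 0.006,"tz": 0.17,"spin": 0.005,"gripper": -0.9}]}}

```text
clock: 9.0
position: [472.2, -386.2, 163.1]
ee_rot: [0.966, -0.26, 0.0, 0.0]
contact_force: [-0.2, 0.3, -0.2]
gripper_width: 80.9
```

```bash
python3 - <<'E'
from h import *
d=get_image("scene");save(d,"s9.png",(380,200,540,380),4)
s,h=st();go(s["position"],h,[472,-386.4,95],-120.2)
E
```

```text
t 9.05 pos [ 472.2 -386.4  163.6] head -120.14 tilt [0.07 0.01] F [-0.2 -0.   0.1] T [-0.06 -0.02 -0.05] w 81.1 j6 1.47
tx -0.0006 ty 0.0003 tz 0.2744 spin 0.0013 mm 68.6 deg 0.1
```

View pics/s9.png

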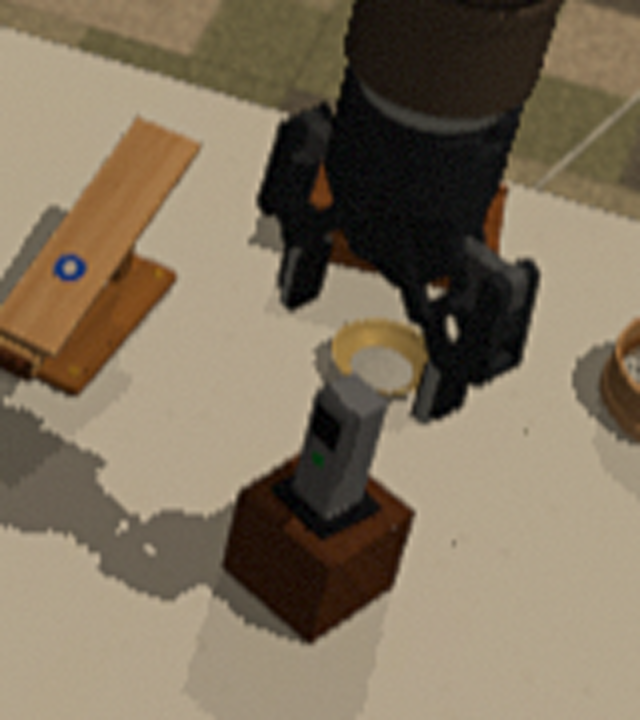

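Emit:
{"fn": "play_rows", "kwargs": {"targets": [{"tx": 0,"ty": 0,"tz": 0.1,"spin": 0,"gripper": -0.8},{"tx": 0,"ty": 0,"tz": 0.2,"spin": 0,"gripper": -0.6},{"tx": 0,"ty": 0,"tz": 0.274,"spin": 0,"gripper": -0.3},{"tx": 0,"ty": 0,"tz": 0.274,"spin": 0,"gripper": 0.1},{"tx": 0,"ty": 0,"tz": 0.274,"spin": 0,"gripper": 0.5},{"tx": 0,"ty": 0,"tz": 0.274,"spin": 0,"gripper": 0.9},{"tx": 0,"ty": 0,"tz": 0.274,"spin": 0,"gripper": 0.9},{"tx": 0,"ty": 0,"tz": 0.274,"spin": 0,"gripper": 0.9}]}}

```text
clock: 10.05
position: [472.2, -387.0, 95.7]
ee_rot: [0.966, -0.26, 0.001, 0.0]
contact_force: [0.7, 1.6, 6.1]
gripper_width: 25.7
```

```bash
python3 - <<'E'
from h import *
s,h=st()
E
```

```text
t 10.05 pos [ 472.2 -387.    95.7] head -120.19 tilt [0.13 0.01] F [0.7 1.6 6.1] T [0.43 0.05 0.  ] w 25.7 j6 1.47
```

Emit:
{"fn": "play_rows", "kwargs": {"targets": [{"tx": 0,"ty": 0,"tz": -0.05,"spin": 0,"gripper": 0.9},{"tx": 0,"ty": 0,"tz": -0.098,"spin": 0,"gripper": 0.9},{"tx": 0,"ty": 0,"tz": -0.098,"spin": 0,"gripper": 0.9},{"tx": -0.02,"ty": 0,"tz": -0.098,"spin": 0,"gripper": 0.9},{"tx": -0.04,"ty": 0,"tz": -0.098,"spin": 0,"gripper": 0.9},{"tx": -0.04,"ty": 0,"tz": -0.098,"spin": 0,"gripper": 0.9}]}}

```text
clock: 10.8
position: [466.5, -383.4, 119.8]
ee_rot: [0.966, -0.26, 0.005, 0.001]
contact_force: [5.7, -4.3, -4.2]
gripper_width: 25.4
```

```bash
python3 - <<'E'
from h import *
s,h=st()
d=get_image("scene");save(d,"s10.png",(380,200,540,380),4)
d=get_image("wrist");save(d,"w10.png")
E
```

```text
t 10.80 pos [ 466.5 -383.4  119.8] head -120.16 tilt [ 0.63 -0.01] F [ 5.7 -4.3 -4.2] T [-1.56 -2.13  0.05] w 25.4 j6 1.46
```

View pics/s10.png

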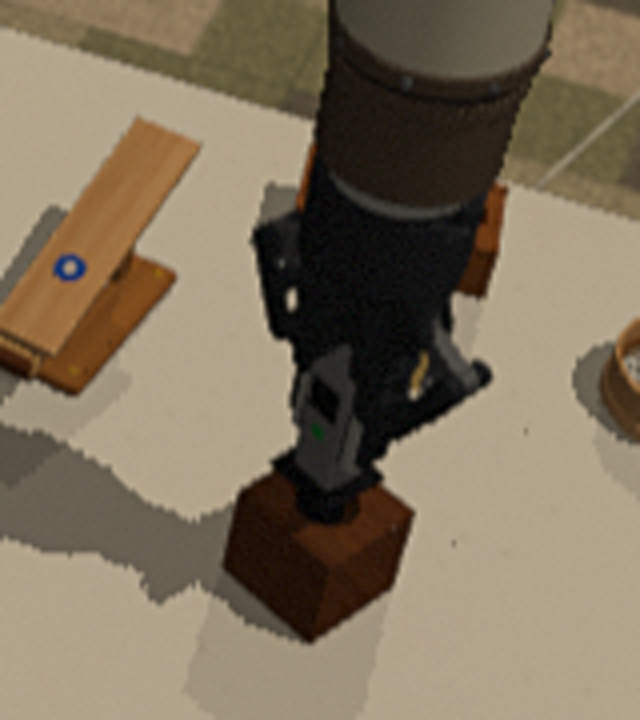

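View pics/w10.png

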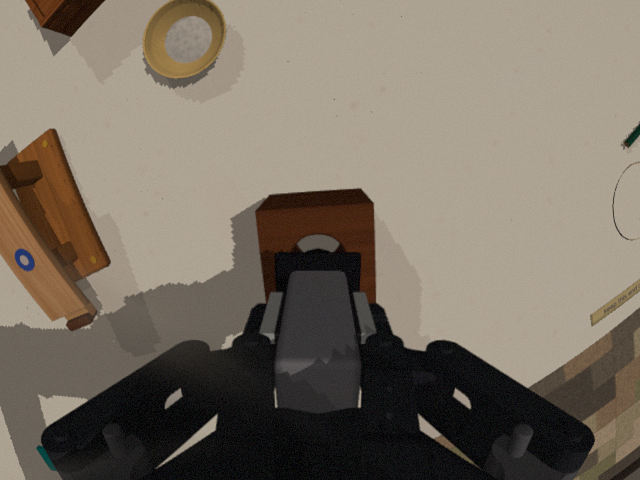

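Emit:
{"fn": "play_rows", "kwargs": {"targets": [{"tx": -0.015,"ty": 0,"tz": 0,"spin": 0,"gripper": 0.9},{"tx": -0.03,"ty": 0,"tz": 0,"spin": 0,"gripper": 0.9},{"tx": -0.045,"ty": 0,"tz": 0,"spin": 0,"gripper": 0.9},{"tx": -0.045,"ty": 0,"tz": 0,"spin": 0,"gripper": 0.9}]}}

```text
clock: 11.4
position: [457.8, -378.3, 120.5]
ee_rot: [0.966, -0.26, 0.007, 0.002]
contact_force: [6.6, -5.1, -2.7]
gripper_width: 25.5
```

```bash
python3 - <<'E'
from h import *
s,h=st()
d=get_image("scene");save(d,"s11.png",(380,200,540,380),4)
d=get_image("wrist");save(d,"w11.png");np.savez("w11.npz",**d)
E
```

```text
t 11.40 pos [ 457.8 -378.3  120.5] head -120.13 tilt [ 0.79 -0.  ] F [ 6.6 -5.1 -2.7] T [-1.67 -2.39 -0.06] w 25.5 j6 1.46
```

View pics/s11.png

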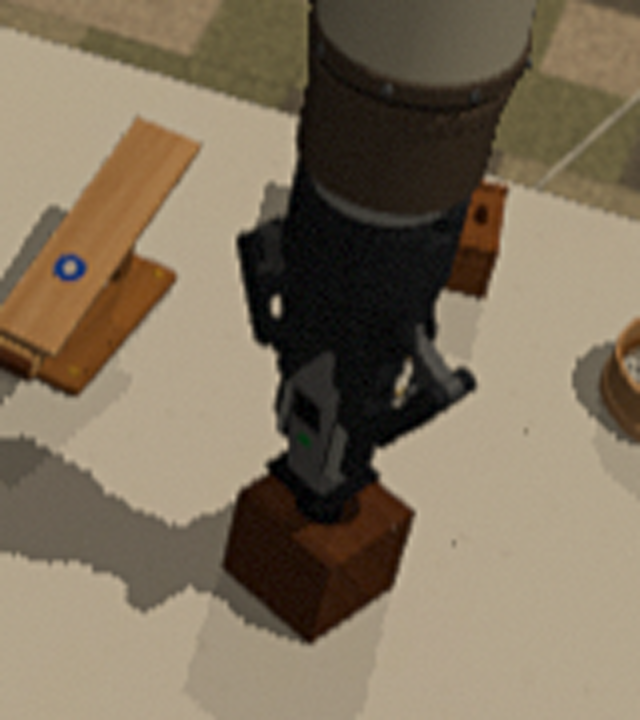

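View pics/w11.png

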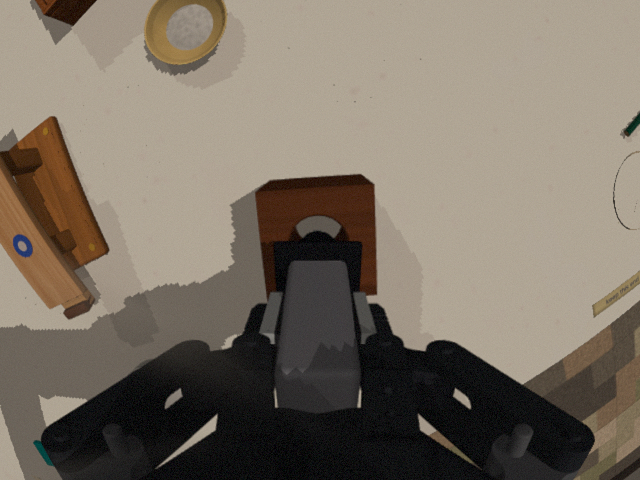

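```bash
cat >> h.py <<'E'
def planefit(d,box,fish=True,tol=2):
    C=cloud(d,fish);P=C[box[1]:box[3],box[0]:box[2]].reshape(-1,3)
    P=P[np.isfinite(P).all(1)];
    c=np.median(P,0)
    for _ in range(6):
        w,V=np.linalg.eigh((P-c).T@(P-c));n=V[:,0];r=(P-c)@n;P=P[np.abs(r)<max(tol,0)];c=P.mean(0)
    return n,c,P
def metertilt(d,head,box,fish=True):
    n,c,P=planefit(d,box,fish)
    h=np.radians(head+90);tx=np.array([np.cos(h),np.sin(h),0]);n=n*np.sign(n@tx)
    ty=np.array([np.cos(np.radians(head)),np.sin(np.radians(head)),0])
    print("n in tool xy,world z",n@tx,n@ty,n[2],"tilt deg",np.degrees(np.arctan2(n[2],n@tx)),"yaw",np.degrees(np.arctan2(n@ty,n@tx)),"c",c.round(1),"N",len(P),"rms",((P-c)@n).std())
    return n,c
E
python3 - <<'E'
from h import *
d=dict(np.load("w11.npz"));C=cloud(d,True)
for v in range(225,410,10): print(v,[tuple(C[v,u].round(0).astype(int)) for u in (300,318,335)])
metertilt(d,-120.1,(292,275,345,350))
E
```

```text
225 [(np.int64(476), np.int64(-375), np.int64(0)), (np.int64(470), np.int64(-386), np.int64(1)), (np.int64(464), np.int64(-396), np.int64(1))]
235 [(np.int64(470), np.int64(-372), np.int64(1)), (np.int64(478), np.int64(-391), np.int64(66)), (np.int64(458), np.int64(-392), np.int64(0))]
245 [(np.int64(485), np.int64(-385), np.int64(93)), (np.int64(481), np.int64(-392), np.int64(93)), (np.int64(477), np.int64(-398), np.int64(94))]
255 [(np.int64(480), np.int64(-382), np.int64(92)), (np.int64(476), np.int64(-389), np.int64(92)), (np.int64(473), np.int64(-396), np.int64(92))]
265 [(np.int64(478), np.int64(-381), np.int64(99)), (np.int64(474), np.int64(-388), np.int64(99)), (np.int64(470), np.int64(-394), np.int64(99))]
275 [(np.int64(477), np.int64(-381), np.int64(109)), (np.int64(473), np.int64(-388), np.int64(108)), (np.int64(470), np.int64(-393), np.int64(108))]
285 [(np.int64(476), np.int64(-381), np.int64(116)), (np.int64(472), np.int64(-387), np.int64(116)), (np.int64(469), np.int64(-393), np.int64(116))]
295 [(np.int64(474), np.int64(-380), np.int64(121)), (np.int64(471), np.int64
[... 1197 characters left out ...]
), np.int64(162)), (np.int64(461), np.int64(-386), np.int64(162))]
385 [(np.int64(463), np.int64(-376), np.int64(162)), (np.int64(461), np.int64(-381), np.int64(163)), (np.int64(458), np.int64(-384), np.int64(162))]
395 [(np.int64(459), np.int64(-373), np.int64(161)), (np.int64(457), np.int64(-378), np.int64(162)), (np.int64(454), np.int64(-382), np.int64(161))]
405 [(np.int64(456), np.int64(-371), np.int64(161)), (np.int64(453), np.int64(-376), np.int64(161)), (np.int64(450), np.int64(-380), np.int64(160))]
n in tool xy,world z 0.9890265321448657 -0.0011949112849863007 0.1477331746782765 tilt deg 8.4955895965645 yaw -0.06922295609446918 c [ 469.2 -385.2  133.1] N 1689 rms 0.3570786443792862
```

Emit:
{"fn": "play_rows", "kwargs": {"targets": [{"tx": -0.015,"ty": 0,"tz": 0,"spin": 0,"gripper": 0.9},{"tx": -0.032,"ty": 0,"tz": 0,"spin": 0,"gripper": 0.9},{"tx": -0.032,"ty": 0,"tz": 0,"spin": 0,"gripper": 0.9}]}}

```text
clock: 11.88
position: [451.2, -374.5, 120.7]
ee_rot: [0.966, -0.26, 0.007, 0.002]
contact_force: [7.2, -4.7, -3.0]
gripper_width: 25.1
```

```bash
python3 - <<'E'
from h import *
s,h=st()
d=get_image("wrist");save(d,"w12.png");np.savez("w12.npz",**d)
metertilt(d,h,(292,270,345,340));metertilt(d,h,(295,265,342,325))
E
```

```text
t 11.88 pos [ 451.2 -374.5  120.7] head -120.12 tilt [ 0.84 -0.  ] F [ 7.2 -4.7 -3. ] T [-1.58 -2.53 -0.  ] w 25.1 j6 1.46
n in tool xy,world z 0.9719947034976734 0.0014703289538129476 0.23499815851456687 tilt deg 13.591529198217886 yaw 0.08667082134275349 c [ 463.8 -382.   130.2] N 1315 rms 0.40323695635140056
n in tool xy,world z 0.9736916619355119 -0.004037797339672261 0.22783380712682785 tilt deg 13.169681675807787 yaw -0.2375982346383435 c [ 465.2 -382.7  124.6] N 891 rms 0.38444576448622253
```

Emit:
{"fn": "play_rows", "kwargs": {"targets": [{"tx": -0.008,"ty": 0,"tz": 0,"spin": 0,"gripper": 0.9},{"tx": -0.015,"ty": 0,"tz": 0,"spin": 0,"gripper": 0.9},{"tx": -0.015,"ty": 0,"tz": 0,"spin": 0,"gripper": 0.9},{"tx": -0.003,"ty": 0,"tz": 0,"spin": 0,"gripper": 0.9},{"tx": 0.01,"ty": 0,"tz": 0,"spin": 0,"gripper": 0.9},{"tx": 0.01,"ty": 0,"tz": 0,"spin": 0,"gripper": 0.9}]}}

```text
clock: 12.68
position: [449.4, -373.7, 119.3]
ee_rot: [0.965, -0.26, 0.001, 0.0]
contact_force: [2.7, -2.1, 1.4]
gripper_width: 25.4
```

```bash
python3 - <<'E'
from h import *
s,h=st()
d=get_image("wrist");save(d,"w13.png");np.savez("w13.npz",**d)
metertilt(d,h,(292,270,345,345));metertilt(d,h,(295,270,342,355));s,h=st()
E
```

```text
t 12.68 pos [ 449.4 -373.7  119.3] head -120.19 tilt [0.17 0.  ] F [ 2.7 -2.1  1.4] T [-0.55 -1.35 -0.02] w 25.4 j6 1.46
n in tool xy,world z 0.964652208871188 0.0030488246678384645 0.2635086726999377 tilt deg 15.278429446009177 yaw 0.181085164887028 c [ 462.  -381.3  130.4] N 1622 rms 0.42989852776538107
n in tool xy,world z 0.0018671341214023948 0.9999978226033431 0.0009319864513966771 tilt deg 26.52623536684546 yaw 89.89302098643957 c [ 462.3 -381.4  134.5] N 996 rms 1.1536792445446895
t 12.72 pos [ 449.4 -373.7  119.3] head -120.19 tilt [0.17 0.  ] F [ 4.1 -1.4  2. ] T [-0.63 -1.37 -0.05] w 25.4 j6 1.46
```

View pics/w13.png

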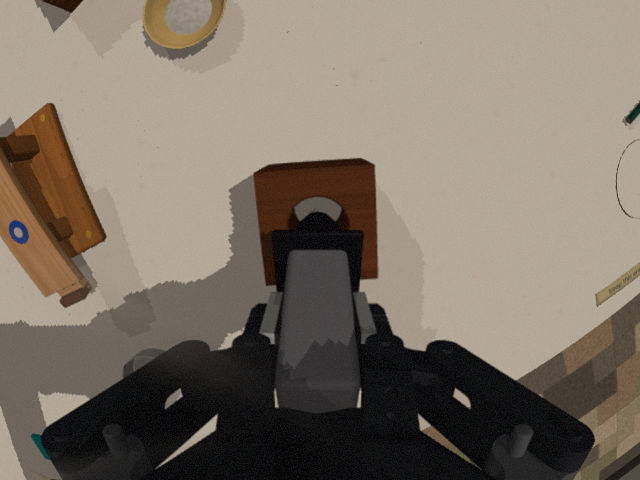

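Emit:
{"fn": "play_rows", "kwargs": {"targets": [{"tx": 0.003,"ty": 0,"tz": -0.06,"spin": 0,"gripper": 0.9},{"tx": 0.003,"ty": 0,"tz": -0.15,"spin": 0,"gripper": 0.9},{"tx": 0.003,"ty": 0,"tz": -0.3,"spin": 0,"gripper": 0.9},{"tx": 0.003,"ty": 0,"tz": -0.44,"spin": 0,"gripper": 0.9},{"tx": 0.003,"ty": 0,"tz": -0.44,"spin": 0,"gripper": 0.9},{"tx": 0.003,"ty": 0,"tz": -0.44,"spin": 0,"gripper": 0.9}]}}

```text
clock: 13.48
position: [447.1, -372.5, 227.0]
ee_rot: [0.965, -0.261, -0.003, -0.001]
contact_force: [-0.1, 0.1, -1.9]
gripper_width: 25.2
```

```bash
python3 - <<'E'
from h import *
s,h=st()
d=get_image("wrist");save(d,"w14.png");np.savez("w14.npz",**d)
metertilt(d,h,(292,270,345,345))
s,h=st()
d=get_image("scene");save(d,"s14.png",(360,120,520,300),4);np.savez("s14.npz",**d);print(cam(d)[1])
E
```

```text
t 13.47 pos [ 447.1 -372.5  227. ] head -120.26 tilt [-0.31 -0.04] F [-0.1  0.1 -1.9] T [-0.01  0.03  0.  ] w 25.2 j6 1.46
n in tool xy,world z 0.9671070253739599 0.0021235179517862792 0.2543609485432838 tilt deg 14.735755636697561 yaw 0.12580657324675742 c [ 459.8 -380.1  237.9] N 1720 rms 0.411129064985525
t 13.53 pos [ 447.2 -372.6  226.7] head -120.25 tilt [-0.33 -0.02] F [ 0.2 -1.1 -1.3] T [-0.03  0.06  0.02] w 25.8 j6 1.46
[-335.80275761 -470.73331582  918.69167264]
```

View pics/w14.png

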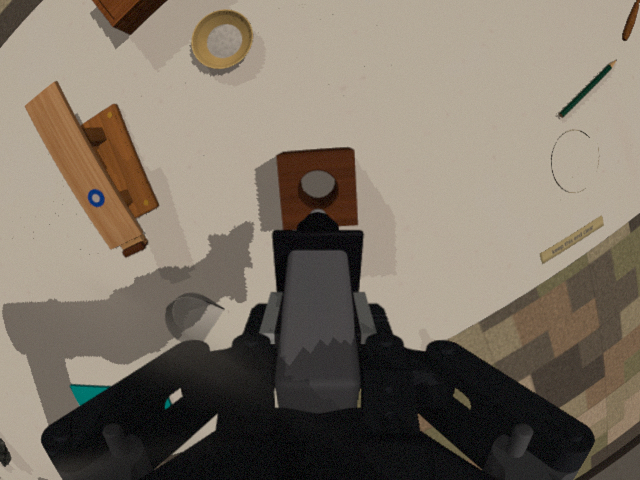

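View pics/s14.png

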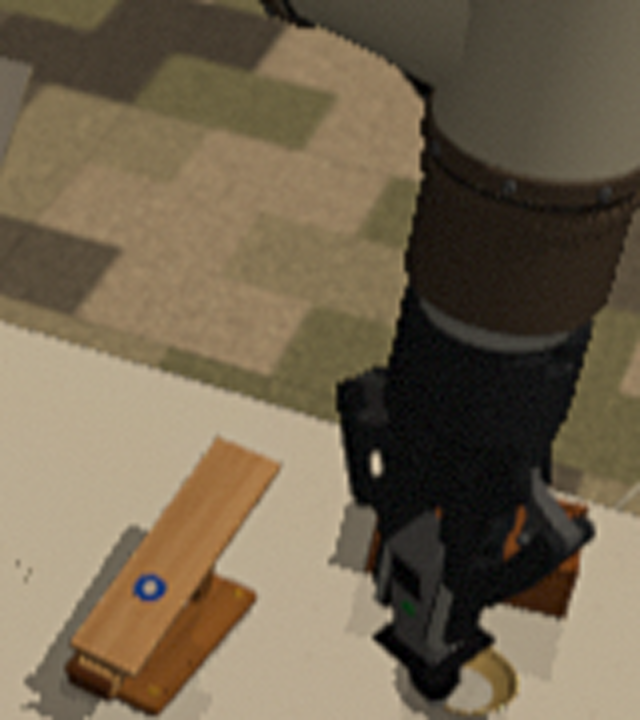

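```bash
python3 - <<'E'
from h import *
d=dict(np.load("w14.npz"));pos=np.array([447.15,-372.55,226.8]);h=-120.25
n,c,P=planefit(d,(292,270,345,345));hx=np.radians(h+90);tx=np.array([np.cos(hx),np.sin(hx),0]);ty=np.array([np.cos(np.radians(h)),np.sin(np.radians(h)),0]);z=np.array([0,0,1.])
n*=np.sign(n@tx)
G=pos+[0,0,4.5];print("dist of G below face (expect 13):",(c-G)@n)
m=z-(z@n)*n;m/=np.linalg.norm(m)
C=cloud(d,True)
for nm,us in(("",(305,318,331)),):
  for v in range(225,410,5):
    q=np.array([C[v,u] for u in us])-G;print(v,"n",(q@n).round(1),"m",(q@m).round(1))
# lateral edges
v=300
print([( u,((C[v,u]-G)@ty).round(1),((C[v,u]-G)@n).round(1)) for u in range(272,366,4)])
E
```

```text
dist of G below face (expect 13): 15.905491879937905
225 n [14.8 16.7 14.5] m [-59.5 -56.1 -60.1]
230 n [23.4 23.2 23.9] m [-39.4 -39.7 -38.6]
235 n [23.2 23.1 23.1] m [-35.4 -35.6 -35.6]
240 n [20.4 20.  20.6] m [-35.9 -36.5 -35.7]
245 n [17.5 18.3 17.4] m [-36.4 -35.2 -36.6]
250 n [16.6 16.6 16.4] m [-33.9 -33.9 -34.2]
255 n [16.8 17.1 16.8] m [-29.6 -29.1 -29.6]
260 n [15.9 16.3 16.8] m [-27.1 -26.6 -25.9]
265 n [16.9 17.  17. ] m [-22.1 -21.9 -22. ]
270 n [16.  17.  16.5] m [-19.8 -18.5 -19.2]
275 n [16.9 16.2 16.4] m [-15.3 -16.2 -15.9]
280 n [15.8 15.5 16.7] m [-13.5 -13.9 -12.3]
285 n [16.2 16.4 15.9] m [ -9.8  -9.6 -10.2]
290 n [15.7 16.1 16.1] m [-7.3 -6.9 -6.9]
295 n [103.4  16.3  16.4] m [101.6  -3.7  -3.6]
300 n [15.  15.9 15.8] m [-2.4 -1.3 -1.4]
305 n [15.4 16.1 16.3] m [0.8 1.7 1.9]
310 n [15.8 15.6 16.2] m [4.  3.7 4.5]
315 n [15.9 15.8 15.2] m [6.7 6.5 5.9]
320 n [16.2 16.4 16.5] m [9.5 9.8 9.8]
325 n [15.9 15.6 16.2] m [11.7 11.3 12. ]
330 n [15.5 15.3 15.2] m [13.7 13.5 13.4]
335 n [15.2 15.1 15.8] m [15.8 15.6 16.3]
340 n [15.3 15.7 15.9] m [18.1 18.4 18.7]
345 n 
[... 861 characters left out ...]
, np.float64(14.7)), (304, np.float64(-4.9), np.float64(16.1)), (308, np.float64(-3.5), np.float64(16.0)), (312, np.float64(-2.0), np.float64(15.9)), (316, np.float64(-0.6), np.float64(15.9)), (320, np.float64(0.9), np.float64(15.5)), (324, np.float64(2.3), np.float64(16.0)), (328, np.float64(3.8), np.float64(15.6)), (332, np.float64(5.2), np.float64(15.6)), (336, np.float64(6.7), np.float64(15.8)), (340, np.float64(8.0), np.float64(16.6)), (344, np.float64(9.5), np.float64(16.1)), (348, np.float64(11.1), np.float64(15.4)), (352, np.float64(13.3), np.float64(10.1)), (356, np.float64(15.0), np.float64(9.5)), (360, np.float64(16.4), np.float64(10.1)), (364, np.float64(18.0), np.float64(10.0))]
```

```bash
python3 - <<'E'
from h import *
d=dict(np.load("w14.npz"));pos=np.array([447.15,-372.55,226.8]);h=-120.25
hx=np.radians(h+90);tx=np.array([np.cos(hx),np.sin(hx),0]);ty=np.array([np.cos(np.radians(h)),np.sin(np.radians(h)),0]);z=np.array([0,0,1.])
# inverse-depth plane fit
C=cloud(d,True);c,r=ray(d,*np.meshgrid(np.arange(640),np.arange(480)),fish=True)
t=np.linalg.norm(C-c,axis=-1)
def pf(boxes):
    R=np.concatenate([r[b[1]:b[3],b[0]:b[2]].reshape(-1,3) for b in boxes]);T=np.concatenate([t[b[1]:b[3],b[0]:b[2]].ravel() for b in boxes])
    k=np.ones(len(T),bool)
    for _ in range(6):
        a,*_=np.linalg.lstsq(R[k]*T[k,None],np.ones(k.sum()),rcond=None);res=T-1/(R@a);k=np.abs(res-np.median(res[k]))<2.5
        a,*_=np.linalg.lstsq(R[k],1/T[k],rcond=None)
    n=a/np.linalg.norm(a);return n,1/np.linalg.norm(a),k.sum(),res[k].std()
for b in [(292,258,345,292),(292,258,345,370),(295,300,342,370),(292,270,345,345)]:
    n,D,N,rm=pf([b]);s=np.sign(n@tx);n=n*s;print("face",b,"tilt",np.degrees(np.arctan2(n[2],n@tx)),"yaw",np.degrees(np.arctan2(n@ty,n@tx)),N,rm)
for b in [(290,388,347,404)]:
    n,D,N,rm=pf([b]);n=n*np.sign(n[2]);print("top",np.degrees(np.arctan2(-n@tx,n[2])),np.degrees(np.arctan2(-n@ty,n[2])),N,rm)
n,D,N,rm=pf([(280,233,355,246)]);n=n*np.sign(n[2]);print("collar",np.degrees(np.arctan2(-n@tx,n[2])),N,rm)
for tl in (14.7,16):
  th=np.radians(tl);m=np.cos(th)*z-np.sin(th)*tx;nn=np.cos(th)*tx+np.sin(th)*z
  for off in(0,2.7):
    G=pos+[0,0,4.5]+nn*off
    print(tl,off,"tip",proj(d,G-90*m,True).round(1),"nose front edge",proj(d,G-90*m+5.5*nn,True).round(1),"barrel end front",proj(d,G-76*m+12*nn,True).round(1),"collar front",proj(d,G-36*m+20*nn,True).round(1),"grip top front",proj(d,G+36*m+13*nn,True).round(1))
save(d,"w14z.png",(270,170,370,270),6)
E
```

```text
face (292, 258, 345, 292) tilt 16.42585762057695 yaw 0.26297601106774404 1796 0.6552760173278838
face (292, 258, 345, 370) tilt 16.36003795707446 yaw 0.13489672386621673 5914 0.6426109753925214
face (295, 300, 342, 370) tilt 16.35774060322368 yaw 0.00044193693657623294 3276 0.6350609423640239
face (292, 270, 345, 345) tilt 16.270867161362613 yaw 0.08304705740225883 3959 0.645771137910618
top 15.347028030138707 0.18833338678057118 909 0.6619063410109624
collar 12.914527633570545 974 0.6648321916490173
14.7 0 tip [[317.6 222.2]] nose front edge [[317.6 213.8]] barrel end front [[317.6 214.9]] collar front [[317.6 240.7]] grip top front [[317.7 388.6]]
14.7 2.7 tip [[317.6 218.1]] nose front edge [[317.6 209.6]] barrel end front [[317.6 210.4]] collar front [[317.6 235.4]] grip top front [[317.7 383.2]]
16 0 tip [[317.6 219.1]] nose front edge [[317.6 210.8]] barrel end front [[317.6 212.3]] collar front [[317.6 239.7]] grip top front [[317.7 391. ]]
16 2.7 tip [[317.6 215.1]] nose front edge [[317.6 206.6]] barrel end front [[317.6 207.8]] collar front [[317.6 234.3]] grip top front [[317.7 385.8]]
```

View pics/w14z.png

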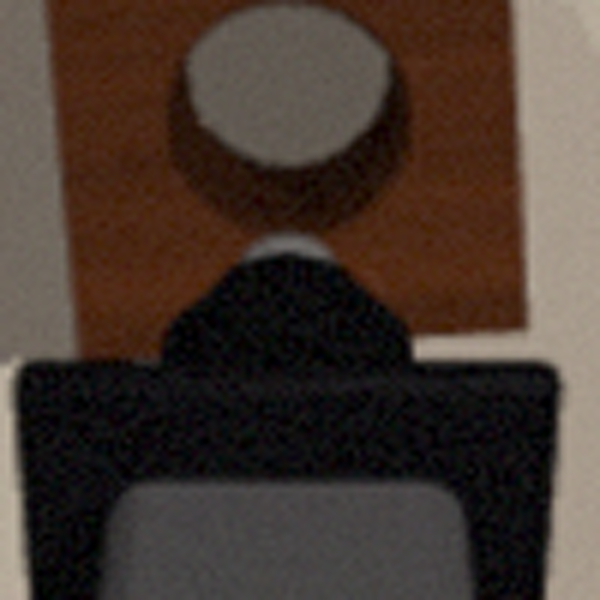

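```bash
python3 - <<'E'
from h import *
from scipy.optimize import least_squares
d=dict(np.load("w14.npz"));pos=np.array([447.15,-372.55,226.8]);h=-120.25
hx=np.radians(h+90);tx=np.array([np.cos(hx),np.sin(hx),0]);z=np.array([0,0,1.])
g=cv2.cvtColor(d["frame"],cv2.COLOR_RGB2GRAY).astype(float)[:,312:324].mean(1)
print([(v,int(g[v])) for v in range(198,260)]);print([(v,int(g[v])) for v in range(370,412)])
E
```

```text
[(198, 21), (199, 18), (200, 18), (201, 20), (202, 21), (203, 20), (204, 18), (205, 24), (206, 26), (207, 28), (208, 37), (209, 64), (210, 90), (211, 93), (212, 64), (213, 17), (214, 7), (215, 10), (216, 8), (217, 10), (218, 11), (219, 10), (220, 11), (221, 11), (222, 11), (223, 9), (224, 14), (225, 11), (226, 8), (227, 10), (228, 7), (229, 9), (230, 9), (231, 12), (232, 13), (233, 18), (234, 22), (235, 19), (236, 14), (237, 9), (238, 13), (239, 11), (240, 11), (241, 12), (242, 12), (243, 10), (244, 14), (245, 15), (246, 10), (247, 13), (248, 10), (249, 21), (250, 46), (251, 71), (252, 70), (253, 70), (254, 69), (255, 69), (256, 70), (257, 68), (258, 69), (259, 70)]
[(370, 52), (371, 51), (372, 52), (373, 51), (374, 52), (375, 50), (376, 51), (377, 51), (378, 53), (379, 55), (380, 56), (381, 56), (382, 59), (383, 60), (384, 63), (385, 61), (386, 58), (387, 57), (388, 54), (389, 53), (390, 50), (391, 49), (392, 48), (393, 47), (394, 47), (395, 47), (396, 46), (397, 45), (398, 44), (399, 46), (400, 44), (401, 45), (402, 43), (403, 44), (404, 44), (405, 44), (406, 42), (407, 44), (408, 45), (409, 44), (410, 45), (411, 43)]
```

```bash
python3 - <<'E'
from h import *
from scipy.optimize import least_squares
d=dict(np.load("w14.npz"));pos=np.array([447.15,-372.55,226.8]);h=-120.25
hx=np.radians(h+90);tx=np.array([np.cos(hx),np.sin(hx),0]);z=np.array([0,0,1.])
F=[(-90,5.5,208.7),(-76,12,212.4),(-40,20,229.9),(-36,20,234),(-36,13,250),(36,13,386)]
def pred(p):
    th=np.radians(p[0]);m=np.cos(th)*z-np.sin(th)*tx;n=np.cos(th)*tx+np.sin(th)*z;G=pos+[0,0,4.5]+n*p[1]+m*p[2]
    return np.array([proj(d,G+a*m+b*n,True)[0,1] for a,b,_ in F])
obs=np.array([f[2] for f in F])
r=least_squares(lambda p:pred(p)-obs,[15,0,0]);print(r.x,r.fun.round(2))
r2=least_squares(lambda p:pred([p[0],p[1],0])-obs,[15,0]);print(r2.x,r2.fun.round(2))
r3=least_squares(lambda p:(pred(p)-obs)[1:5],[15,0,0]);print(r3.x,r3.fun.round(2))
E
```

```text
[13.86740176  5.36048775  3.68063571] [ 1.5  -1.81  0.35  0.85 -0.92  0.03]
[15.22665779  2.2689457 ] [ 0.39 -2.33  1.2   1.8  -0.52 -0.85]
[11.13271826 12.17849487 14.9097647 ] [ 0.03 -0.2   0.2  -0.03]
```

```bash
python3 - <<'E'
from h import *
d=dict(np.load("w14.npz"));hsv=cv2.cvtColor(d["frame"],cv2.COLOR_RGB2HSV)
b=cv2.inRange(hsv,(105,100,40),(130,255,255));b[:,:80]=0;b[:,115:]=0;b[:180]=0;b[220:]=0
cs,_=cv2.findContours(b,cv2.RETR_EXTERNAL,cv2.CHAIN_APPROX_NONE);c=max(cs,key=cv2.contourArea)[:,0];(ex,ey),ax,_=cv2.fitEllipse(c)
print(ex,ey,ax,onbeam(d,np.array([ex]),np.array([ey]),7,True))
d=dict(np.load("s14.npz"));hsv=cv2.cvtColor(d["frame"],cv2.COLOR_RGB2HSV)
b=cv2.inRange(hsv,(105,100,40),(130,255,255));b[:,:385]=0;b[:,410:]=0;b[:250]=0;b[280:]=0
cs,_=cv2.findContours(b,cv2.RETR_EXTERNAL,cv2.CHAIN_APPROX_NONE);c=max(cs,key=cv2.contourArea)[:,0];(ex,ey),ax,_=cv2.fitEllipse(c)
print(ex,ey,ax,onbeam(d,np.array([ex]),np.array([ey]),7,False))
s,h=st();go(s["position"],h,[539.7,-206,175],-98.43)
E
```

```text
95.62056732177734 197.62464904785156 (14.163936614990234, 17.314485549926758) (array([[-22.75515947,  -0.36665427]]), array([[ 573.91176921, -210.77483104,   58.87201214]]))
396.86920166015625 266.5 (5.357011795043945, 6.569791793823242) (array([[-20.33457195,   0.64018902]]), array([[ 576.37221983, -210.12163493,   59.49850629]]))
t 13.57 pos [ 447.5 -372.8  226.7] head -120.24 tilt [-0.31 -0.01] F [-1.3  0.  -1.8] T [-0.01  0.06  0.05] w 25.3 j6 1.46
tx -0.0173 ty -0.7620 tz 0.2068 spin -0.4846 mm 197.4 deg -21.8
```

Emit:
{"fn": "play_rows", "kwargs": {"targets": [{"tx": 0,"ty": -0.1,"tz": 0,"spin": -0.1,"gripper": 0.9},{"tx": -0.005,"ty": -0.28,"tz": 0,"spin": -0.25,"gripper": 0.9},{"tx": -0.01,"ty": -0.48,"tz": 0.03,"spin": -0.4,"gripper": 0.9},{"tx": -0.017,"ty": -0.65,"tz": 0.08,"spin": -0.485,"gripper": 0.9},{"tx": -0.017,"ty": -0.762,"tz": 0.15,"spin": -0.485,"gripper": 0.9},{"tx": -0.017,"ty": -0.762,"tz": 0.2,"spin": -0.485,"gripper": 0.9},{"tx": -0.017,"ty": -0.762,"tz": 0.2,"spin": -0.485,"gripper": 0.9},{"tx": -0.017,"ty": -0.762,"tz": 0.2,"spin": -0.485,"gripper": 0.9}]}}

```text
clock: 14.58
position: [540.9, -207.8, 179.0]
ee_rot: [0.997, -0.074, -0.0, 0.0]
contact_force: [0.8, 0.0, -1.5]
gripper_width: 25.5
```

```bash
python3 - <<'E'
from h import *
s,h=st()
d=get_image("wrist");np.savez("w15.npz",**d);save(d,"w15.png",(240,150,400,290),4)
s,h=st()
d=get_image("scene");save(d,"s15.png",(330,150,470,300),4);np.savez("s15.npz",**d)
E
```

```text
t 14.57 pos [ 540.9 -207.8  179. ] head -98.45 tilt [-0.01  0.02] F [ 0.8  0.  -1.5] T [ 0.02 -0.03 -0.04] w 25.5 j6 1.51
t 14.62 pos [ 541.  -207.8  179.3] head -98.46 tilt [0.04 0.01] F [ 0.8 -0.4 -0.9] T [-0.02  0.02  0.01] w 25.4 j6 1.51
```

View pics/w15.png

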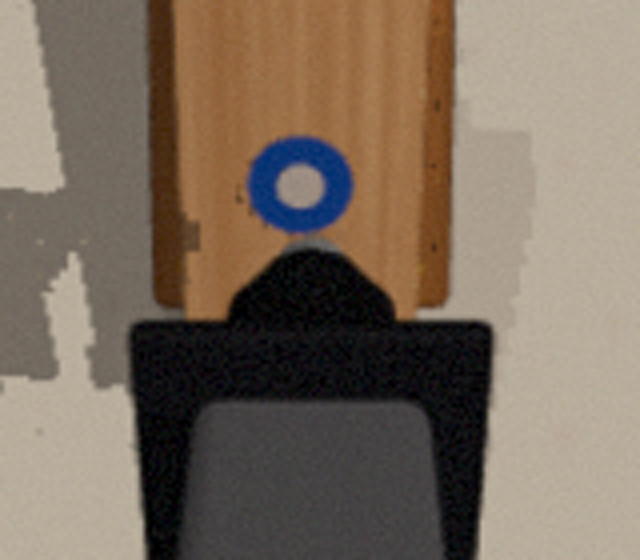

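View pics/s15.png

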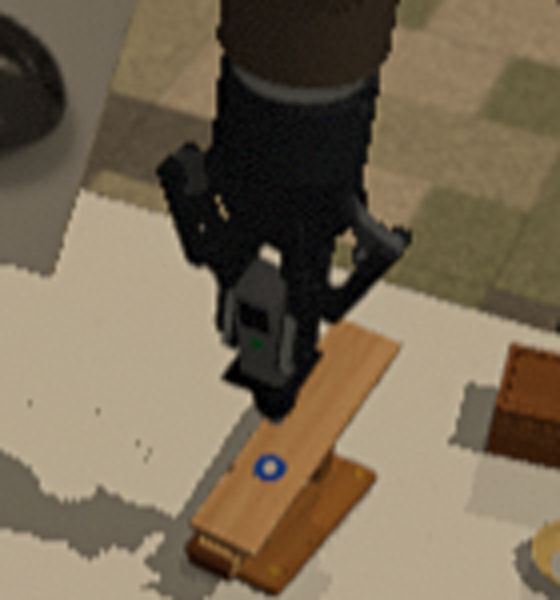

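```bash
python3 - <<'E'
from h import *
d=dict(np.load("w15.npz"));pos=np.array([541.,-207.8,179.2]);h=-98.45
g=cv2.cvtColor(d["frame"],cv2.COLOR_RGB2GRAY).astype(float)
f=d["frame"].astype(int)
for v in range(203,218): print(v,f[v,314:323].mean(0).round())
hx=np.radians(h+90);tx=np.array([np.cos(hx),np.sin(hx),0]);ty=np.array([np.cos(np.radians(h)),np.sin(np.radians(h)),0]);z=np.array([0,0,1.])
M=np.array([573.8,-210.9,58.8])
for tl,off in((14.7,2.5),(15.5,2.5),(16.3,2.5),(15.5,0),(15.5,1.5)):
    th=np.radians(tl);m=np.cos(th)*z-np.sin(th)*tx;n=np.cos(th)*tx+np.sin(th)*z
    tip=pos+[0,0,4.5]+n*off-90*m
    fr=tip+5.5*n;c,r=ray(d,np.array(318.2),np.array(209.0),True);l=(fr[2]-c[2])/r[2];fp=c+r*l
    print(tl,off,"model tip rel",(tip-pos)@tx,(tip-pos)[2],"front px",proj(d,fr,True),"ray tip rel",((fp-5.5*n)-pos)@tx,((fp-5.5*n)-pos)@ty)
E
```

```text
203 [  8.  51. 114.]
204 [ 14.  53. 116.]
205 [ 16.  54. 115.]
206 [ 36.  59. 112.]
207 [ 76.  73. 100.]
208 [115.  89.  80.]
209 [120.  95.  76.]
210 [103.  96.  90.]
211 [90. 87. 85.]
212 [53. 52. 50.]
213 [12. 10. 13.]
214 [10.  9. 11.]
215 [9. 7. 9.]
216 [11. 12. 12.]
217 [12. 11. 13.]
14.7 2.5 model tip rel 25.256384394572283 -81.91970288836688 front px [[316.9487929  210.62721729]] ray tip rel 26.21065679375873 0.7194099286809215
15.5 2.5 model tip rel 26.460529980064646 -81.55864484858041 front px [[316.94603123 208.75683955]] ray tip rel 26.317623138810653 0.7182886324559002
16.3 2.5 model tip rel 27.6595170328089 -81.18080950546486 front px [[316.94325184 206.89099765]] ray tip rel 26.428917886033027 0.7171248476963304
15.5 0 model tip rel 24.051453847043135 -82.22674078877607 front px [[316.95140323 212.62720809]] ray tip rel 26.18412505097955 0.7200099852701648
15.5 1.5 model tip rel 25.49689952685609 -81.82588322465868 front px [[316.94818375 210.30992813]] ray tip rel 26.264223903678236 0.718977173581597
```

```bash
cat >> h.py <<'E'
def mark15(d,box):
    hsv=cv2.cvtColor(d["frame"],cv2.COLOR_RGB2HSV);b=cv2.inRange(hsv,(105,100,40),(130,255,255));k=np.zeros_like(b);k[box[1]:box[3],box[0]:box[2]]=1;b*=k
    cs,_=cv2.findContours(b,cv2.RETR_EXTERNAL,cv2.CHAIN_APPROX_NONE);c=max(cs,key=cv2.contourArea)[:,0];(ex,ey),ax,_=cv2.fitEllipse(c)
    q,P=onbeam(d,np.array([ex]),np.array([ey]),7,True);print("mark",ex,ey,q,P);return P[0]
def tgt(M,g,h,rel=(26.2,0.7,-81.7)):
    hx=np.radians(h+90);tx=np.array([np.cos(hx),np.sin(hx),0]);ty=np.array([np.cos(np.radians(h)),np.sin(np.radians(h)),0])
    return M+BZ*g-rel[0]*tx-rel[1]*ty-rel[2]*np.array([0,0,1.])
def favg(n=6):
    F=[];X=[]
    for i in range(n):
        get_image("top");s=read_state();F.append(s["contact_force"]);X.append(s["position"])
    F=np.array(F);X=np.array(X);print("favg",F.mean(0).round(2),"sd",F.std(0).round(2),"along BZ %.2f BX %.2f BY %.2f"%(F.mean(0)@BZ,F.mean(0)@BX,F.mean(0)@BY),"pos",X.mean(0).round(2));return X.mean(0)
E
python3 - <<'E'
from h import *
d=dict(np.load("w15.npz"));mark15(d,(295,175,335,212))
X=favg(4);s,h=st();print(tgt(np.array([573.8,-210.9,58.8]),8,-98.43));go(X,h,tgt(np.array([573.8,-210.9,58.8]),8,-98.43),-98.43)
E
```

```text
mark 314.61322021484375 195.80853271484375 [[-23.04651536  -0.65351951]] [[ 573.59132694 -211.01733925   58.79660368]]
favg [ 0.1   0.05 -1.51] sd [0.56 0.53 0.49] along BZ -1.48 BX -0.30 BY 0.07 pos [ 541.16 -207.41  179.42]
t 14.88 pos [ 541.2 -207.2  179.3] head -98.42 tilt [ 0.05 -0.  ] F [ 0.1 -0.9 -1.1] T [-0.    0.02  0.05] w 25.3 j6 1.51
[ 545.93751162 -206.06307203  148.22740661]
tx 0.0181 ty -0.0081 tz 0.1248 spin 0.0001 mm 31.6 deg 0.0
```

Emit:
{"fn": "play_rows", "kwargs": {"targets": [{"tx": 0.006,"ty": -0.008,"tz": 0.04,"spin": 0,"gripper": 0.9},{"tx": 0.012,"ty": -0.008,"tz": 0.08,"spin": 0,"gripper": 0.9},{"tx": 0.018,"ty": -0.008,"tz": 0.125,"spin": 0,"gripper": 0.9},{"tx": 0.018,"ty": -0.008,"tz": 0.125,"spin": 0,"gripper": 0.9},{"tx": 0.018,"ty": -0.008,"tz": 0.125,"spin": 0,"gripper": 0.9}]}}

```text
clock: 15.5
position: [546.1, -205.6, 147.5]
ee_rot: [0.997, -0.073, -0.0, 0.0]
contact_force: [0.0, -0.6, -1.4]
gripper_width: 25.0
```

```bash
python3 - <<'E'
from h import *
d=get_image("wrist");np.savez("w16.npz",**d);save(d,"w16.png",(240,150,400,290),4)
d=get_image("scene");save(d,"s16.png",(350,190,450,290),6);np.savez("s16.npz",**d)
X=favg(6);s,h=st();go(X,h,tgt(np.array([573.7,-211,58.8]),0,-98.43),-98.43);go(X,h,tgt(np.array([573.7,-211,58.8]),-5,-98.43),-98.43)
E
```

```text
favg [-0.09  0.08 -1.57] sd [0.48 0.5  0.25] along BZ -1.49 BX -0.51 BY 0.07 pos [ 546.09 -205.54  147.93]
t 15.90 pos [ 546.  -205.5  147.8] head -98.39 tilt [ 0.03 -0.  ] F [-0.1  0.1 -1.6] T [-0.   -0.05 -0.02] w 25.3 j6 1.51
tx 0.0076 ty 0.0026 tz 0.0297 spin 0.0009 mm 7.7 deg 0.0
tx 0.0128 ty 0.0026 tz 0.0490 spin 0.0009 mm 12.7 deg 0.0
```

View pics/w16.png

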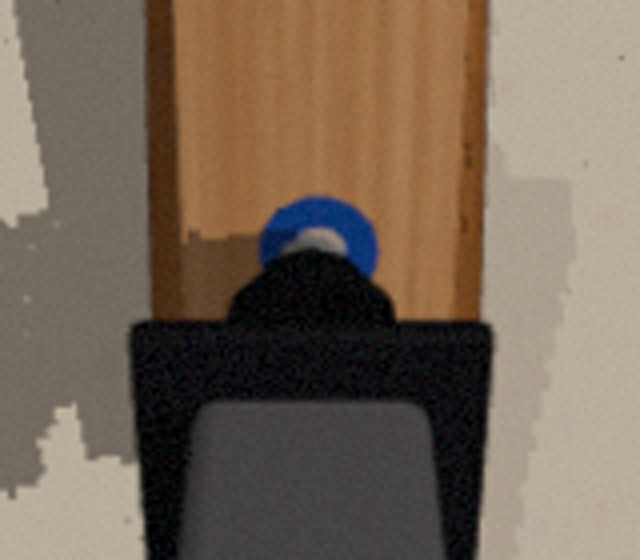

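View pics/s16.png

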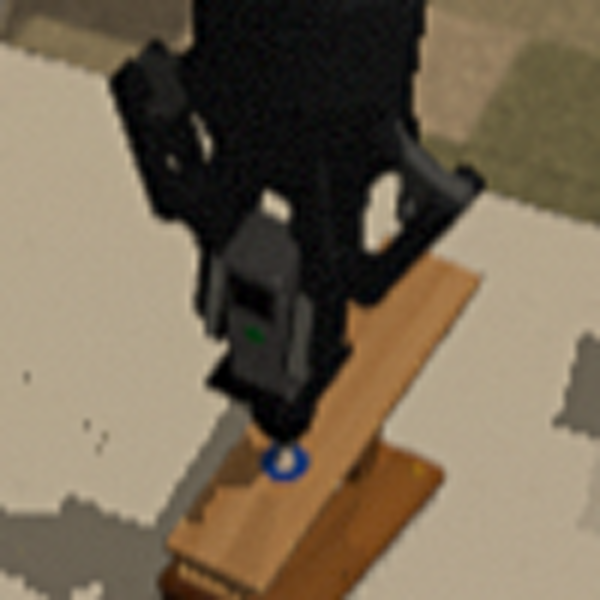

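Emit:
{"fn": "play_rows", "kwargs": {"targets": [{"tx": 0.0038,"ty": 0.003,"tz": 0.015,"spin": 0,"gripper": 0.9},{"tx": 0.0076,"ty": 0.003,"tz": 0.029,"spin": 0,"gripper": 0.9},{"tx": 0.0107,"ty": 0.003,"tz": 0.041,"spin": 0,"gripper": 0.9},{"tx": 0.0107,"ty": 0.003,"tz": 0.041,"spin": 0,"gripper": 0.9}]}}

```text
clock: 16.4
position: [548.5, -206.7, 137.2]
ee_rot: [0.997, -0.073, -0.0, 0.0]
contact_force: [-1.8, 0.1, 0.9]
gripper_width: 25.2
```

```bash
python3 - <<'E'
from h import *
d=get_image("wrist");np.savez("w17.npz",**d);save(d,"w17.png",(240,150,400,290),4)
d=get_image("scene");save(d,"s17.png",(350,190,450,290),6);np.savez("s17.npz",**d)
X=favg(8);s,h=st();go(X,h,tgt(np.array([573.7,-211,58.8]),-5,-98.43),-98.43);print("gap est",(X-tgt(np.array([573.7,-211,58.8]),0,-98.43))@BZ)
E
```

```text
favg [-0.29 -0.07  0.1 ] sd [0.55 0.41 0.55] along BZ 0.17 BX -0.24 BY -0.12 pos [ 548.47 -206.66  137.45]
t 16.90 pos [ 548.5 -206.7  137.4] head -98.39 tilt [0.01 0.  ] F [0.1 0.1 0.5] T [-0.02  0.09 -0.03] w 25.6 j6 1.51
tx 0.0027 ty -0.0004 tz 0.0071 spin 0.0010 mm 1.9 deg 0.0
gap est -3.1053348049148033
```

View pics/w17.png

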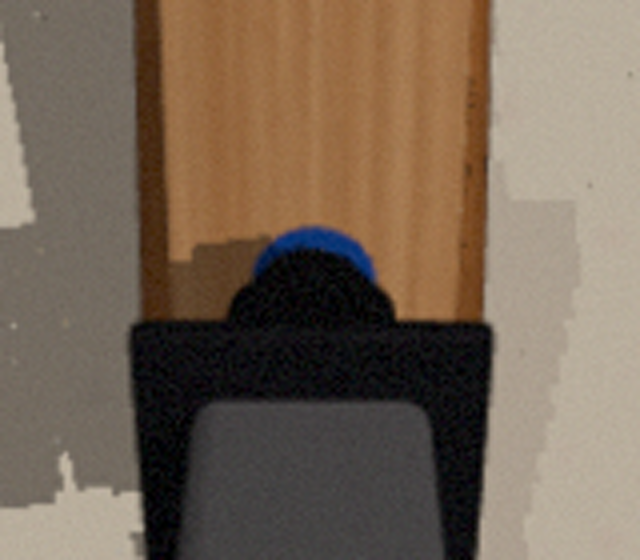

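View pics/s17.png

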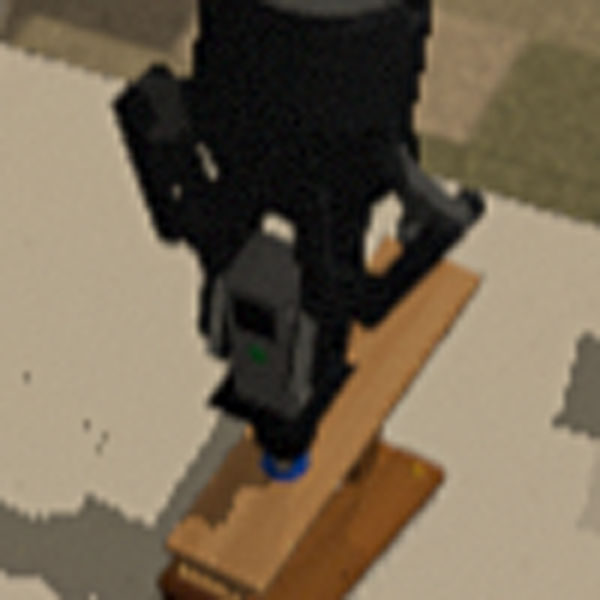

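```bash
python3 - <<'E'
from h import *
d=dict(np.load("w17.npz"))
f=d["frame"].astype(int)
for v in range(200,216): print(v,f[v,314:323].mean(0).round())
for u,v in((318.7,206.7),(318.7,206.3),(318.7,207.2)): print(onbeam(d,np.array([u]),np.array([v]),7,True)[0])
X=np.array([548.47,-206.66,137.45]);h=np.radians(-98.4);tx=np.array([np.cos(h+np.pi/2),np.sin(h+np.pi/2),0]);ty=np.array([np.cos(h),np.sin(h),0])
T=X+26.2*tx+.7*ty+np.array([0,0,-81.7]);print("tip free",T,(T-MID)@BX,(T-MID)@BY,(T-MID)@BZ)
hsv=cv2.cvtColor(d["frame"],cv2.COLOR_RGB2HSV);b=cv2.inRange(hsv,(105,100,40),(130,255,255));b[:200]=0;b[225:]=0;b[:,:295]=0;b[:,345:]=0
vv,uu=np.nonzero(b);q,_=onbeam(d,uu,vv,7,True);print("blue region BX max",q[:,0].max(),"BY range",q[:,1].min(),q[:,1].max())
# circle fit of outer arc
cs,_=cv2.findContours(b,cv2.RETR_EXTERNAL,cv2.CHAIN_APPROX_NONE);c=max(cs,key=cv2.contourArea)[:,0]
top={};
for u,v in c: top[u]=min(top.get(u,999),v)
us=np.array(sorted(top));vs=np.array([top[u] for u in us])-0.5
q,_=onbeam(d,us,vs,7,True)
from scipy.optimize import least_squares
r=least_squares(lambda p:np.hypot(q[:,0]-p[0],q[:,1]-p[1])-9,[-23,0],loss="soft_l1",f_scale=.5);print("mark centre beam",r.x,r.fun.std())
E
```

```text
200 [157. 114.  74.]
201 [157. 113.  73.]
202 [156. 113.  73.]
203 [156. 112.  71.]
204 [157. 111.  71.]
205 [157. 113.  73.]
206 [119.  93.  83.]
207 [ 62.  65. 103.]
208 [ 19.  53. 115.]
209 [  7.  52. 115.]
210 [ 12.  50. 112.]
211 [12. 45. 96.]
212 [16. 28. 54.]
213 [ 9. 11. 13.]
214 [8. 6. 6.]
215 [ 9.  9. 10.]
[[-14.34500785  -1.02451366]]
[[-14.09476179  -1.0240722 ]]
[[-14.65818439  -1.02506696]]
tip free [ 574.286677   -211.17986598   55.75      ] -23.1476198955331 -0.7123512416964324 3.87301465178798
blue region BX max -14.53258094638415 BY range -8.66213989349331 7.360724882559377
mark centre beam [-23.36252417  -0.69744093] 0.1789957458036391
```

Emit:
{"fn": "play_rows", "kwargs": {"targets": [{"tx": 0.0012,"ty": 0,"tz": 0.0046,"spin": 0,"gripper": 0.9},{"tx": 0.0012,"ty": 0,"tz": 0.0046,"spin": 0,"gripper": 0.9},{"tx": 0.0012,"ty": 0,"tz": 0.0046,"spin": 0,"gripper": 0.9}]}}

```text
clock: 17.27
position: [548.8, -206.7, 136.2]
ee_rot: [0.997, -0.073, 0.0, 0.0]
contact_force: [-0.9, -0.9, 0.9]
gripper_width: 25.3
```

```bash
python3 - <<'E'
from h import *
X=favg(14);s,h=st();print("gap est",(X-tgt(np.array([573.7,-211,58.8]),0,-98.43))@BZ)
d=get_image("wrist");np.savez("w18.npz",**d);save(d,"w18.png")
d=get_image("scene");save(d,"s18.png",(350,190,450,290),6)
d=get_image("top");save(d,"t18.png")
E
```

```text
favg [-0.32 -0.31  0.52] sd [0.56 0.44 0.5 ] along BZ 0.57 BX -0.13 BY -0.36 pos [ 548.81 -206.7   136.2 ]
t 17.98 pos [ 548.8 -206.7  136.2] head -98.39 tilt [0. 0.] F [ 0.  -1.1  0.2] T [-0.18  0.05  0.01] w 25.3 j6 1.51
gap est -4.399279392399947
```

View pics/w18.png

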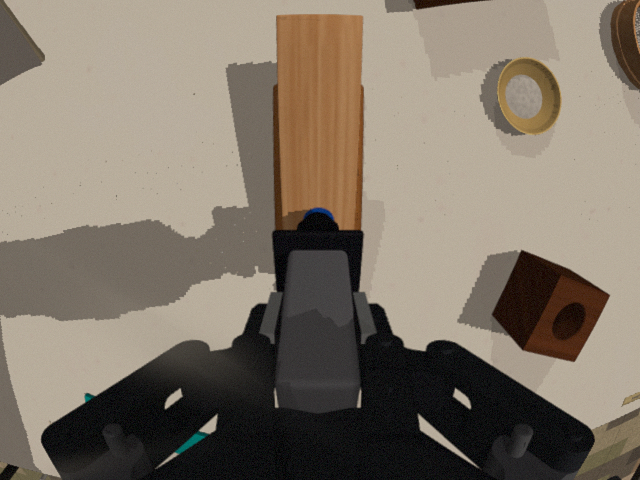

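View pics/s18.png

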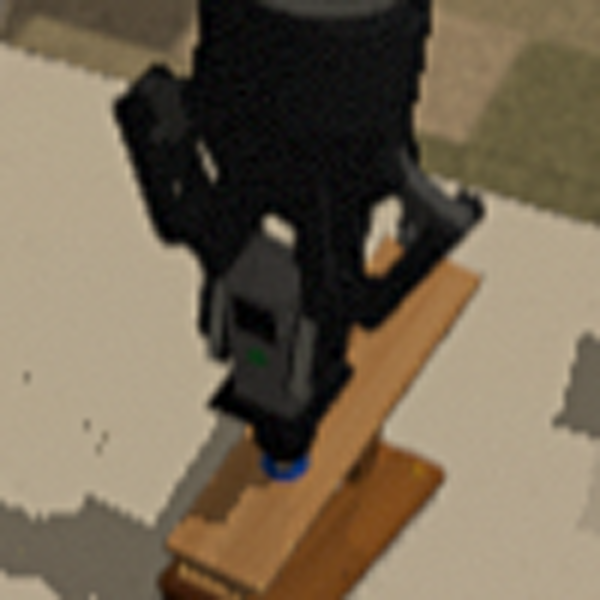

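```bash
python3 - <<'E'
from h import *
d=dict(np.load("w18.npz"));h=-98.39
hx=np.radians(h+90);tx=np.array([np.cos(hx),np.sin(hx),0]);ty=np.array([np.cos(np.radians(h)),np.sin(np.radians(h)),0])
C=cloud(d,True);c,r=ray(d,*np.meshgrid(np.arange(640),np.arange(480)),fish=True);t=np.linalg.norm(C-c,axis=-1)
def pf(b):
    R=r[b[1]:b[3],b[0]:b[2]].reshape(-1,3);T=t[b[1]:b[3],b[0]:b[2]].ravel();k=np.ones(len(T),bool)
    for _ in range(6):
        a,*_=np.linalg.lstsq(R[k],1/T[k],rcond=None);res=T-1/(R@a);k=np.abs(res-np.median(res[k]))<2.5
    return a/np.linalg.norm(a)
n=pf((292,258,345,375));n*=np.sign(n@tx);print("face tilt",np.degrees(np.arctan2(n[2],n@tx)),"lat",np.degrees(n@ty))
n=pf((290,390,347,405));n*=np.sign(n[2]);print("top tilt",np.degrees(np.arctan2(-n@tx,n[2])),np.degrees(n@ty))
n=pf((290,30,350,195));n*=np.sign(n[2]);print("board tilt",np.degrees(np.arctan2(-n@tx,n[2])),np.degrees(n@ty))
m=(np.abs((C-MID)@BZ-7)<3)&(np.abs((C-MID)@BY)<30);S=((C-MID)@BX)[m];print("board top end",np.percentile(S,99.5))
st()
E
```

```text
face tilt nan lat nan
top tilt nan nan
board tilt nan nan
board top end 89.213811972014
t 18.12 pos [ 548.8 -206.7  136.2] head -98.39 tilt [0.01 0.  ] F [-1.3 -0.2  1.8] T [-0.08  0.1   0.01] w 25.2 j6 1.51<stdin>:8: RuntimeWarning: divide by zero encountered in divide
  return _methods._mean(a, axis=axis, dtype=dtype,
  ret = ret.dtype.type(ret / rcount)
<stdin>:9: RuntimeWarning: invalid value encountered in divide
```

```bash
python3 - <<'E'
from h import *
d=dict(np.load("w18.npz"));h=-98.39
hx=np.radians(h+90);tx=np.array([np.cos(hx),np.sin(hx),0]);ty=np.array([np.cos(np.radians(h)),np.sin(np.radians(h)),0])
C=cloud(d,True);c,r=ray(d,*np.meshgrid(np.arange(640),np.arange(480)),fish=True);t=np.linalg.norm(C-c,axis=-1);ok=(d["depth"]>0)&np.isfinite(t)&(t>20)
def pf(b):
    o=ok[b[1]:b[3],b[0]:b[2]].ravel();R=r[b[1]:b[3],b[0]:b[2]].reshape(-1,3)[o];T=t[b[1]:b[3],b[0]:b[2]].ravel()[o];k=np.abs(T-np.median(T))<60
    for _ in range(6):
        a,*_=np.linalg.lstsq(R[k],1/T[k],rcond=None);res=T-1/(R@a);k=np.abs(res-np.median(res[k]))<2.5
    return a/np.linalg.norm(a)
n=pf((292,258,345,375));n*=np.sign(n@tx);print("face tilt",np.degrees(np.arctan2(n[2],n@tx)),"lat",np.degrees(n@ty))
n=pf((290,390,347,405));n*=np.sign(n[2]);print("top tilt",np.degrees(np.arctan2(-n@tx,n[2])),np.degrees(n@ty))
n=pf((290,30,350,195));n*=np.sign(n[2]);print("board tilt",np.degrees(np.arctan2(-n@tx,n[2])),np.degrees(n@ty))
E
```

```text
face tilt 16.671349837825783 lat 0.1427901115104817
top tilt 16.11400991910731 -0.05836301165783538
board tilt 14.96956438637921 -0.13015613767892684
```

```bash
python3 - <<'E'
from h import *
st();print(job_done());st()
E
```

```text
t 18.12 pos [ 548.8 -206.7  136.2] head -98.39 tilt [0.01 0.  ] F [-1.3 -0.2  1.8] T [-0.08  0.1   0.01] w 25.2 j6 1.51
the job is handed in; nothing more can be done
None
the job is handed in; nothing more can be done
```

The board is on the beam, and the job was handed in at 18.1 s with the meter held on its blue mark. No verdict came back, so these are my own last checks.

**Board:** It lies lengthwise with the mark up, at 15.0°, and I let go of it. It is centred across the beam to about 0.7 mm. Its centre is about 7 mm uphill of the beam's middle, which leaves a gap of about 8 mm above the lip.

**Meter:** The tool could not be tilted through the interface. I leaned the meter in the jaws by easing its barrel against the block's hole rim, with about 8 N, then lifted it clear.
- **Position:** the nose is within about 0.3 mm of the mark's centre.
- **Press:** the force along the board's normal rose by 2.06 N, which is about 5.1 mm of the nose's 10 mm. The position estimate gave 4.4 mm instead, so it is near half way in and not bottomed.
- **Squareness:** the last two fits put the meter at 16.1° and 16.7° against the board's 15.0°, so it is about 1.4° off square. An earlier, rougher fit read 14.7°. I left it rather than tilt the meter again.

The scene camera placed the mark about 2–3 mm away from the wrist camera's reading. I relied on the wrist camera, whose repeated readings agreed to within 0.6 mm. I never touched the dish, the scoop or the sand box.

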